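# Load a row of heat sinks into a spring-clamped kit tray

### The arm

A 6-joint arm with a two-finger parallel gripper is mounted at the origin on the work surface. World frame = base frame: x ahead of the robot, y to its left, z up, the work surface at z = 0. Lengths are in mm, angles in degrees, forces in N, time in s.
With the tool pointing down it reaches from about 300 to 850 mm from the base axis. Payload 4.2 kg.
Tool frame: the origin (TCP) lies at the very end of the fingers, on their centre line; the grasp point (between the pads) lies 19 mm behind it (hold_point_z is the z of the grasp point in the tool frame, in mm); z points along the fingers, y is the direction in which the jaws open and shut (so a half turn about z gives the same grasp; the last joint's range is limited). The gripper opens to 91 mm and grips with 3 to 60 N. Pads are 32 mm wide; open, the fingers measure 118 mm over their backs; the gripper's body (76 mm by 178 mm) begins 60 mm behind the grasp point.
Start: joints at [63.885, 18.312, 89.639, -0, 72.044, -1.146], TCP at [242.732, 521.272, 213.976] pointing down, gripper open.
Joint ranges: [-177.97, 177.97], [-48.28, 115.42], [12.27, 149.76], [-77.06, 257.06], [2.81, 150.46], [-146.56, 146.56]. Speed limits (degrees/s): [147.25, 147.25, 180, 180, 180, 180].

### API

Orientations are given as [roll, pitch, yaw] about the fixed x, y, z axes, in that order (R = Rz(yaw) Ry(pitch) Rx(roll)).
In Python, from workcell import state, grab_frame, job_done, hold_point_z gives the robot as it stands. The module is installed in compiled form; this text tells all that it offers.
- The arm moves only by the shell command python3 -m creep 'ROWS' [FORCE]. ROWS is JSON, a list of rows, each a list of 7 numbers: the closure, from 0 (fully open) to 1 (shut), then the shift along the tool's x, y, z in mm, then the turn, a rotation vector about the tool's x, y, z in degrees. A call has 1 to 5 rows; each row shifts and turns the commanded pose from where the row before left it, along the tool's axes as they then stand; what a row does not reach is not made up. A row lasts 1/8 s, in which the tool goes at most 62.5 mm and 10.7 degrees, less where a joint would pass 70% of its speed; a pose out of reach is approached as far as the arm can. A call is refused whole if a number of a shift passes 62.5 or a number of a turn 10.7, either way. A call with a gripper value outside its range is refused whole. The fingers move at their own pace and stop on an object; FORCE is the grip in N (left out, the last holds). Time passes only in rows, so rows that do not move let the fingers close. It gives the time, the measured TCP pose, the force and the opening at its end, in the units of the state.
- state(): the state, without advancing time (a new reading comes with each control period).
- grab_frame(name): name is "scene" or "top"; returns a dict with "frame" (420x560x3 uint8, red, green, blue), "fx", "fy", "cx", "cy" (pixels), "view" (4x4, takes a point from world to camera coordinates). Camera axes: x right, y down, z forward; pixel columns grow to the right and rows downward; lengths in mm; the calibration is good to about 2 mm. A picture is of the moment at which its call begins. There is no depth.
- job_done(): hands the job in, once; it reports no verdict.
The state is a dict: "time_s": time; "qpos": joint angles; "qvel": joint speeds; "effort": joint torques, N m; "ee_pos": TCP position; "ee_rot": TCP orientation; "force": force on the tool from outside, world axes, zero at the start; "torque": the same for the moment, N m; "gripper_width": finger opening in mm.
Only numpy, scipy, OpenCV 4.12 (cv2) and the standard library are available. Lean on these libraries where they do the work, as an engineer would, in place of code of your own. Each camera call takes 0.05 s, during which the arm holds its last target.

### The job

Take the three small finned heat sinks from the sloping wooden feeder track and set them, fins up, in one tight straight row, end to end, in the wide lane of the grey kit tray. The row is slightly too long for the empty lane: the last sink has to be pressed endwise so that the spring-loaded follower gives way and the row goes down flat on the tray floor, clamped between the near lip and the follower. Push gently, do not ram the follower against its end, and leave everything else where it is.

Things in the scene. Friction and masses are not known exactly. Their poses are not given: they have to be found in the camera images.
- sink0: One of three alike black anodized aluminium heat sinks, a block 44 long (its x) x 30 wide (its y) x 22 mm high (its z, fins up), about 60 g; its outer fins are flat gripping faces 30 mm apart, the fins end 2 mm short of the base. Origin: centre of the underside. At the start they queue end to end on the track, x uphill; if a lower one is taken the others slide down.
- sink1: One of three alike black anodized aluminium heat sinks, a block 44 long (its x) x 30 wide (its y) x 22 mm high (its z, fins up), about 60 g; its outer fins are flat gripping faces 30 mm apart, the fins end 2 mm short of the base. Origin: centre of the underside. At the start they queue end to end on the track, x uphill; if a lower one is taken the others slide down.
- sink2: One of three alike black anodized aluminium heat sinks, a block 44 long (its x) x 30 wide (its y) x 22 mm high (its z, fins up), about 60 g; its outer fins are flat gripping faces 30 mm apart, the fins end 2 mm short of the base. Origin: centre of the underside. At the start they queue end to end on the track, x uphill; if a lower one is taken the others slide down.
- feeder: Fixed bamboo shelf, 230 x 100 mm, top at 30 mm, with a waxed, slippery wooden track on it that slopes at 25 degrees, rising along the feeder's +x (roughly towards the robot; the stop is at the far end). The track bed is 205 mm long; side rails stand 6 mm above the bed, 35 mm apart inside and 47 mm outside. Origin: on the table under the middle of the shelf.
- track_stop (a point): Point on the track bed, middle of its width, at the face of the 12 mm high stop at the low end (85 mm towards feeder -x from the feeder's origin, 45 mm above the table). Axes as the feeder (level).
- tray: Fixed grey kit tray, 190 (x) x 140 (y) mm, floor 6 mm above the table, rim 10 mm above the floor. Wide lane along tray x at tray y = -30 mm, between two 4 mm high ridges with 45 degree sides, 36 mm apart at the foot. Its near (-x) end has a lip 6 mm above the floor, 6 mm thick, inner face at tray x = -79 mm. A narrow lane at tray y = +45 mm holds blue DIP switches. Origin: centre of the underside.
- follower: Sprung steel follower at the wide lane's far end, a plate 10 thick x 30 wide x 20 mm high. Origin: foot of its face towards the lip, on the tray floor, axes as the tray. It slides up to 15 mm along tray +x from rest; at rest its face is 126 mm from the lip (three sinks in a row: 132 mm). The spring pushes back with about 3 N at first touch and 0.8 N more per mm.
- place0 (a point): Where the underside centre of the nearest sink of the finished row belongs, on the lane's floor (centre line, 22 mm from the lip's inner face). Axes as the tray. Any sink may take any place.
- place1 (a point): Where the underside centre of the middle sink of the finished row belongs, on the lane's floor (centre line, 66 mm from the lip's inner face). Axes as the tray. Any sink may take any place.
- place2 (a point): Where the underside centre of the farthest sink of the finished row belongs, on the lane's floor (centre line, 110 mm from the lip's inner face). Axes as the tray. Any sink may take any place.
- dip0: Blue plastic DIP switch, 22 x 10 x 9 mm, lying in the tray's narrow lane; leave alone. Origin: centre of the underside.
- dip1: Blue plastic DIP switch, 22 x 10 x 9 mm, lying in the tray's narrow lane; leave alone. Origin: centre of the underside.
- hub: White plastic reel hub, 44 mm diameter, 20 mm high, on the table; leave alone. Origin: centre of the underside.
- bushing: Bronze bushing, 28 mm diameter, 25 mm high, on the table; leave alone. Origin: centre of the underside.
- big_sink: Larger black heat sink, 60 x 50 x 30 mm, on the table, not part of this kit; leave alone. Origin: centre of the underside.
- driver: Screwdriver lying on the table, 170 mm long; leave alone. Origin: underside of the tool, about mid-length, x along the shaft.
- jar: White jar with a steel lid, 52 mm diameter, 60 mm high; leave alone. Origin: centre of the underside.
Mind the look-alikes: they are no part of the job. There is more than one size of the tray; the job needs the middle-sized.

How it is judged:
By the outcome, as a careful person would: the job done as asked, in the order asked, and still so for the second after the job is handed in, with the robot touching nothing.
It also fails if it takes over 72 s, if anything falls off the work surface, if the arm or the gripper's body presses on something with over 40 N, if the wrist force passes 120 N, or if a joint passes its speed limit or range.

## Working session

There is one attempt and no reset: what is moved stays moved. The work goes in short steps, Python scripts to look and compute and a shell command to move; the robot and the scene stay as the last step left them, time stands still between calls to the robot, and variables do not carry over. Pictures are saved under pics/ and viewed, and the job is handed in when it is done.

```bash
mkdir -p pics; ls; python3 - <<'E'
from workcell import state, grab_frame, hold_point_z
import cv2,json
print(hold_point_z if not callable(hold_point_z) else hold_point_z()); print(state())
for n in("scene","top"):
    g=grab_frame(n); cv2.imwrite(f"pics/{n}0.png",g["frame"][:,:,::-1]); print(n,g["fx"],g["fy"],g["cx"],g["cy"],g["view"])
E
```

```text
pics
-18.8
{'time_s': 0.0, 'qpos': array([ 6.38834795e+01,  1.83498127e+01,  8.97056029e+01, -1.11402050e-03,
        7.20441878e+01, -1.14461906e+00]), 'qvel': array([ 0.00934839, -0.03980328, -0.02265888, -0.04301058, -0.01268696,
        0.06497009]), 'effort': array([-3.67201437e-04, -4.12462449e+01, -2.31974959e+01,  7.26316497e-02,
        4.58185840e-02, -1.43249358e-04]), 'ee_pos': array([242.52112484, 520.79662287, 213.1440569 ]), 'ee_rot': array([-1.79900395e+02, -9.30729376e-04,  1.55028442e+02]), 'force': array([-0.93344826,  0.33595044,  0.7052428 ]), 'torque': array([0.00121123, 0.00414204, 0.03417962]), 'gripper_width': 91.27160069053758}
scene 458.32294920377404 458.32294920377404 278.7388891779233 205.6665356562352 [[ 1.68763958e-01  9.85604184e-01 -1.01547982e-02 -1.09371525e+02]
 [ 6.34303470e-01 -1.16485352e-01 -7.64257987e-01 -2.45934358e+02]
 [-7.54438754e-01  1.22537979e-01 -6.44830683e-01  1.49015939e+03]
 [ 0.00000000e+00  0.00000000e+00  0.00000000e+00  1.00000000e+00]]
top 511.01578520476517 511.01578520476517 276.50714150311353 211.57564162246575 [[ 4.25600090e-04 -9.99995035e-01 -3.12215669e-03 -4.14952195e-01]
 [-9.96918514e-01 -1.79375382e-04 -7.84438905e-02  5.54866213e+02]
 [ 7.84429410e-02  3.14592154e-03 -9.96913641e-01  1.57398347e+03]
 [ 0.00000000e+00  0.00000000e+00  0.00000000e+00  1.00000000e+00]]
```

View pics/scene0.png

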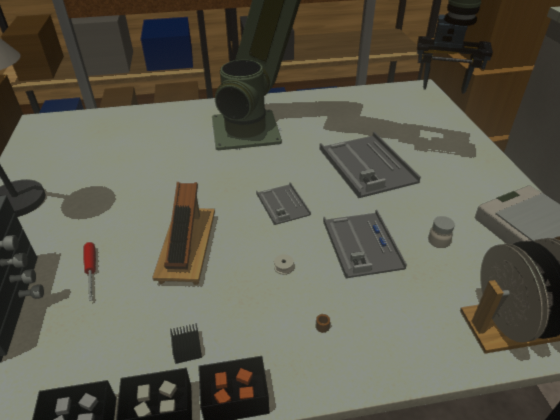

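View pics/top0.png

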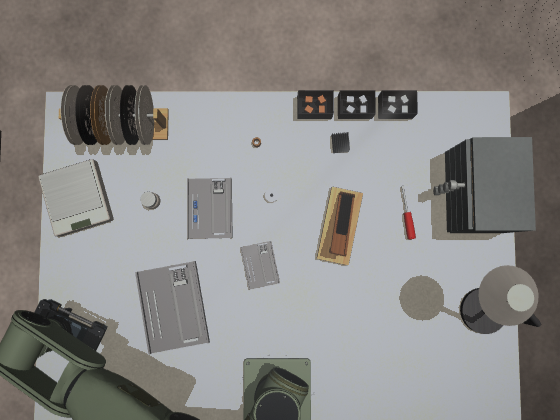

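```bash
python3 - <<'E'
import cv2,numpy as np
t=cv2.imread("pics/top0.png"); s=cv2.imread("pics/scene0.png")
def crop(im,x0,y0,x1,y1,f): 
    c=cv2.resize(im[y0:y1,x0:x1],None,fx=f,fy=f,interpolation=cv2.INTER_CUBIC)
    for x in range(x0,x1,10): cv2.line(c,((x-x0)*f,0),((x-x0)*f,4 if x%50 else 12),(0,255,255),1)
    for y in range(y0,y1,10): cv2.line(c,(0,(y-y0)*f),(4 if y%50 else 12,(y-y0)*f),(0,255,255),1)
    return c
def pair(n,a,b): 
    h=max(a.shape[0],b.shape[0]); o=np.zeros((h,a.shape[1]+b.shape[1]+6,3),np.uint8)
    o[:a.shape[0],:a.shape[1]]=a;o[:b.shape[0],a.shape[1]+6:]=b;cv2.imwrite(n,o);print(o.shape)
pair("pics/c_feed.png",crop(t,310,180,370,270,6),crop(s,150,175,220,285,5))
pair("pics/c_tray.png",crop(t,180,170,240,245,6),crop(s,320,205,408,280,5))
E
```

```text
(550, 716, 3)
(450, 806, 3)
```

View pics/c_feed.png

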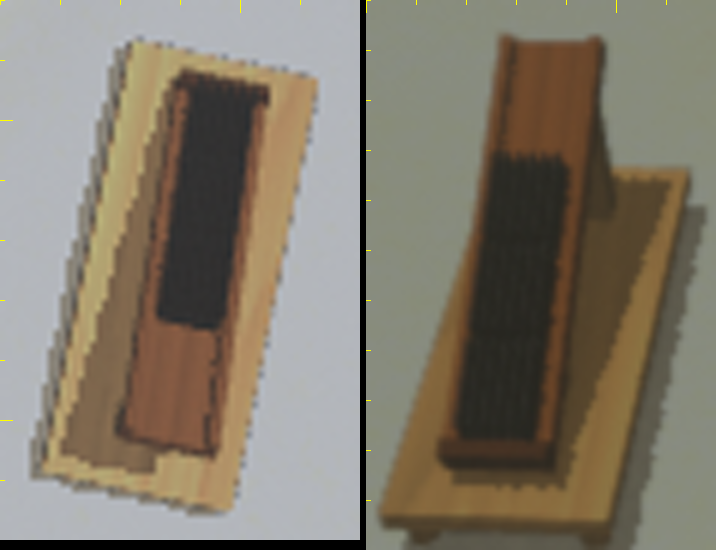

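View pics/c_tray.png

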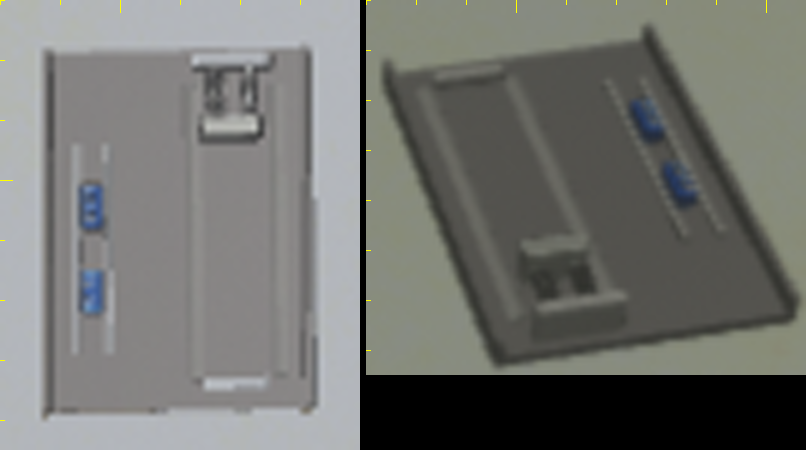

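```bash
cat > fit.py <<'E'
import cv2,numpy as np
from scipy.optimize import least_squares
from workcell import grab_frame
def cam(n):
    g=grab_frame(n); return g
def proj(g,P):
    P=np.atleast_2d(P); V=np.array(g["view"]); c=P@V[:3,:3].T+V[:3,3]
    return np.c_[g["fx"]*c[:,0]/c[:,2]+g["cx"], g["fy"]*c[:,1]/c[:,2]+g["cy"]]
def w(pose,P):
    x,y,a=pose; a=np.radians(a); P=np.atleast_2d(P).astype(float)
    return np.c_[x+P[:,0]*np.cos(a)-P[:,1]*np.sin(a), y+P[:,0]*np.sin(a)+P[:,1]*np.cos(a),P[:,2]]
def track(s,y,n):
    b=np.radians(25); return [-85+s*np.cos(b)-n*np.sin(b),y,45+s*np.sin(b)+n*np.cos(b)]
E
python3 - <<'E'
from fit import *
import json
T=cam("top");S=cam("scene")
tc=lambda x,y,ox,oy,f:((x+.5)/f-.5+ox,(y+.5)/f-.5+oy)
def fit(obs,x0):
    def r(p):
        o=[]
        for g,P,u in obs: o+=list((proj(g,w(p[:3],P))[0]-u))
        return np.array(o)
    s=least_squares(r,x0,loss="soft_l1"); print(s.x.round(2)); print(r(s.x).reshape(-1,2).round(2).tolist()); return s.x
t=lambda P,x,y:(T,P,tc(x,y,180,170,6)); s=lambda P,x,y:(S,P,tc(x-366,y,320,205,5))
tray=fit([t([95,70,16],45,48),t([95,-70,16],310,47),t([-95,70,16],44,416),t([-95,-70,16],315,410),
 t([47,-15,26],202,133),t([47,-45,26],262,132),t([-79,-30,12],236,376),
 s([-95,-70,16],386,62),s([-95,70,16],648,27),s([95,70,16],798,297),s([95,-70,16],497,350),s([47,-45,26],521,243),s([47,-15,26],587,236)],[600,190,0])
t=lambda P,x,y:(T,P,tc(x,y,310,180,6)); s=lambda P,x,y:(S,P,tc(x-366,y,150,175,5))
feed=fit([t([-115,50,30],130,42),t([-115,-50,30],318,80),t([115,-50,30],233,508),t([115,50,30],37,470),
 t(track(205,23.5,6),120,437),t(track(205,-23.5,6),213,452),
 s([115,-50+100,30],688,172),s([-115,50,30],612,518),s([-115,-50,30],380,514),s(track(205,-23.5,6),500,38),s(track(205,23.5,6),603,39)],[550,-160,170])
json.dump({"tray":list(tray),"feed":list(feed)},open("poses.json","w"))
E
```

```text
[569.57 211.86   1.24]
[[-0.69, -0.09], [-0.47, -0.88], [-0.08, -1.11], [-0.43, -1.06], [-0.13, -0.07], [-0.54, -0.11], [0.01, -0.2], [-1.1, -0.24], [0.19, -0.64], [0.23, 0.1], [-0.39, -0.96], [-0.51, -0.12], [-0.92, -0.65]]
[ 520.38 -130.07  180.79]
[[2.42, -1.16], [-60.98, -7.06], [-45.53, -4.32], [19.57, 1.58], [0.55, 1.91], [-31.29, -0.37], [-23.61, 0.63], [-4.36, 0.95], [89.05, -5.08], [39.84, -6.75], [-1.03, -4.59]]
```

```bash
python3 - <<'E'
from fit import *
import json
T=cam("top");S=cam("scene")
tc=lambda x,y,ox,oy,f:((x+.5)/f-.5+ox,(y+.5)/f-.5+oy)
def fit(obs,x0):
    def r(p):
        o=[]
        for g,P,u in obs: o+=list((proj(g,w(p[:3],P))[0]-u))
        return np.array(o)
    s=least_squares(r,x0,loss="soft_l1"); print(s.x.round(2)); print(r(s.x).reshape(-1,2).round(2).tolist()); return s.x
t=lambda P,x,y:(T,P,tc(x,y,310,180,6)); s=lambda P,x,y:(S,P,tc(x-366,y,150,175,5))
feed=fit([t([-115,-50,30],130,42),t([-115,50,30],318,80),t([115,50,30],233,508),t([115,-50,30],37,470),
 t(track(205,-23.5,6),120,437),t(track(205,23.5,6),213,452),
 s([115,-50,30],688,172),s([-115,-50,30],612,518),s([-115,50,30],380,514),s(track(205,23.5,6),500,38),s(track(205,-23.5,6),603,39)],[550,-160,170])
p=json.load(open("poses.json")); p["feed"]=list(feed); json.dump(p,open("poses.json","w"))
tray=p["tray"]
# overlay
def ov(im,g,f,ox,oy,W,H):
    c=cv2.resize(im[oy:oy+H,ox:ox+W],None,fx=f,fy=f,interpolation=cv2.INTER_CUBIC)
    def pl(pose,pts,col):
        q=proj(g,w(pose,pts)); q=((q-[ox,oy]+.5)*f-.5)
        cv2.polylines(c,[q.round().astype(int)],True,col,1)
    def rect(x0,x1,y0,y1,z): return [[x0,y0,z],[x1,y0,z],[x1,y1,z],[x0,y1,z]]
    pl(tray,rect(-95,95,-70,70,16),(0,255,0));pl(tray,rect(47,57,-45,-15,26),(0,0,255));pl(tray,rect(-85,-79,-48,-12,12),(0,0,255));pl(tray,rect(-79,47,-48,-12,6),(0,255,255))
    pl(feed,rect(-115,115,-50,50,30),(0,255,0))
    tr=lambda s0,s1,y,n:[track(s0,-y,n),track(s1,-y,n),track(s1,y,n),track(s0,y,n)]
    pl(feed,tr(0,205,23.5,6),(255,0,0)); 
    for i in range(3): pl(feed,tr(44*i,44*i+44,15,22),(0,255,255))
    return c
t=T["frame"][:,:,::-1].copy();s_=S["frame"][:,:,::-1].copy()
def pair(n,a,b): 
    h=max(a.shape[0],b.shape[0]); o=np.zeros((h,a.shape[1]+b.shape[1]+6,3),np.uint8)
    o[:a.shape[0],:a.shape[1]]=a;o[:b.shape[0],a.shape[1]+6:]=b;cv2.imwrite(n,o);print(o.shape)
pair("pics/o_feed.png",ov(t,T,6,310,180,60,90),ov(s_,S,5,150,175,70,110))
pair("pics/o_tray.png",ov(t,T,6,180,170,60,75),ov(s_,S,5,320,205,85,75))
E
```

```text
[ 514.87 -195.45  168.35]
[[-0.4, -1.65], [-0.22, -1.55], [-0.21, -0.21], [0.61, -0.47], [-0.26, 1.59], [0.28, 2.41], [0.05, -0.51], [-0.16, 0.94], [-0.6, 0.83], [0.5, -4.51], [-0.0, -4.47]]
(550, 716, 3)
(450, 791, 3)
```

View pics/o_feed.png

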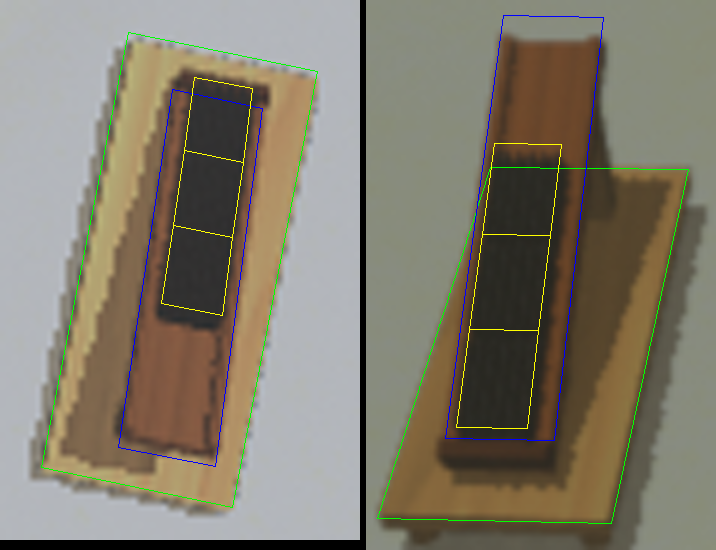

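View pics/o_tray.png

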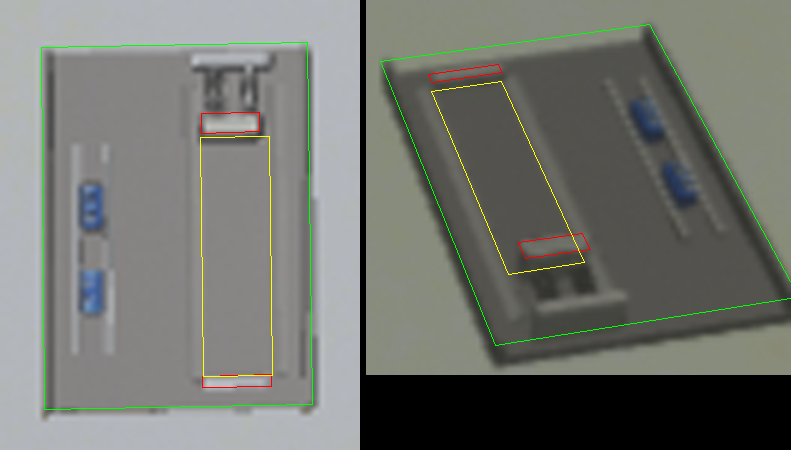

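```bash
python3 - <<'E'
from fit import *
T=cam("top");S=cam("scene")
for g in (T,S):
    V=np.array(g["view"]);print((-V[:3,:3].T@V[:3,3]).round(0))
tc=lambda x,y,ox,oy,f:((x+.5)/f-.5+ox,(y+.5)/f-.5+oy)
t=lambda P,x,y:(T,P,tc(x,y,310,180,6)); s=lambda P,x,y:(S,P,tc(x-366,y,150,175,5))
def fit(obs,x0):
    def r(p):
        return np.concatenate([proj(g,w(p[:3],P)+[0,0,p[3] if len(p)>3 else 0])[0]-u for g,P,u in obs])
    s=least_squares(r,x0,loss="soft_l1"); print(s.x.round(2)); print(r(s.x).reshape(-1,2).round(2).tolist()); return s.x
sh=[t([-115,-50,30],130,42),t([-115,50,30],318,80),t([115,50,30],233,508),t([115,-50,30],37,470),s([115,-50,30],688,172),s([-115,-50,30],612,518),s([-115,50,30],380,514)]
fit(sh,[515,-195,168])
fit(sh,[515,-195,168,0])
sk=[t(track(132,-15,0),157,322),t(track(132,15,0),217,329),t(track(0,15,22),254,86),t(track(0,-15,22),190,78),
 s(track(132,15,22),495,154),s(track(132,-15,22),569,156),s(track(0,15,22),457,437),s(track(0,-15,22),539,438)]
fit(sk,[515,-195,168])
fit(sk,[515,-195,168,0])
E
```

```text
[ 430.   -5. 1613.]
[1299. -103.  772.]
[ 512.5  -195.14  168.23]
[[-0.41, -0.91], [-0.25, -0.74], [-0.39, 0.58], [0.45, 0.25], [0.2, -1.11], [-0.17, 0.11], [-0.5, -0.07]]
[ 511.57 -195.33  168.21   -2.12]
[[-0.4, -0.54], [-0.28, -0.36], [-0.43, 0.87], [0.45, 0.54], [0.2, -0.68], [-0.18, 0.46], [-0.41, 0.27]]
[ 518.62 -195.07  169.19]
[[-0.63, -1.02], [-0.65, -0.28], [-0.83, -0.97], [0.14, -1.48], [-0.26, -1.05], [-1.6, -1.39], [0.55, -0.62], [-1.62, -0.72]]
[ 516.1  -195.56  169.18   -5.13]
[[-0.66, -0.11], [-0.7, 0.63], [-0.89, 0.04], [0.11, -0.46], [-0.12, 0.02], [-1.53, -0.31], [0.72, 0.21], [-1.52, 0.11]]
```

```bash
python3 - <<'E'
from fit import *
import json
T=cam("top")
im=T["frame"].astype(float).mean(2)
print(im[190:232:6,208:232].round(0).astype(int))
# expected columns
p=json.load(open("poses.json"))["tray"]
for x in (40,-70):
  for y,z in((-8,6),(-12,6),(-48,6),(-52,6)): print(x,y,proj(T,w(p,[[x,y,z]])).round(1))
E
```

```text
[[133 132 123 127 141 119 170 171 170 172 174 173 172 175 173  75 124 127
  140 138 134 134 123  95]
 [132 133 133 127 142 138 134 134 133 134 133 134 133 133 134 134 133 126
  138 138 135 134 123  95]
 [133 133 133 127 141 138 133 133 133 133 134 134 133 133 134 134 134 127
  139 140 134 134 113 114]
 [132 133 133 127 139 141 134 134 133 133 133 133 133 135 134 134 134 127
  139 141 135 135 112 114]
 [133 133 133 128 140 140 134 134 134 134 134 134 134 134 134 134 135 127
  140 141 135 135 113 114]
 [133 133 134 127 138 140 133 134 133 134 134 134 133 133 134 135 134 129
  138 140 135 134 113 114]
 [133 133 134 128 138 139 134 134 134 133 133 134 134 134 134 134 135 129
  134 141 135 134 102 135]]
40 -8 [[211.7 194.7]]
40 -12 [[213.  194.6]]
40 -48 [[224.4 194.4]]
40 -52 [[225.6 194.4]]
-70 -8 [[212.1 229.4]]
-70 -12 [[213.4 229.4]]
-70 -48 [[224.8 229.1]]
-70 -52 [[226.1 229.1]]
```

```bash
cat > plan.py <<'E'
import sys,json,numpy as np
from scipy.spatial.transform import Rotation as Ro
from fit import w,track
from workcell import state
FEED=[516.0,-195.3,168.7]; TRAY=list(json.load(open("poses.json"))["tray"])
FZ=-3.0
def pick(s,n):
    p=w(FEED,[track(s,0,n)])[0]+[0,0,FZ]
    f=Ro.from_euler('z',FEED[2],degrees=True)
    z=f.apply([np.sin(np.radians(25)),0,-np.cos(np.radians(25))]); y=-f.apply([0,1,0]); x=np.cross(y,z)
    return p,Ro.from_matrix(np.c_[x,y,z])
def place(tx,h,tilt=0,dy=0,yaw=0):
    # TCP at tray x tx, h above tray floor; tilt>0: +x end of sink low
    p=w(TRAY,[[tx,-30.4+dy,6+h]])[0]
    R=Ro.from_euler('z',TRAY[2]+yaw,degrees=True)*Ro.from_euler('y',tilt,degrees=True)*Ro.from_euler('z',180,degrees=True)*Ro.from_euler('x',180,degrees=True)
    return p,R
def rows(P,R,N=None,clo=0.4):
    st=state(); p0=np.array(st["ee_pos"]); R0=Ro.from_euler('xyz',st["ee_rot"],degrees=True)
    rv=(R0.inv()*R).as_rotvec(degrees=True); d=P-p0
    n=max(int(np.ceil(np.linalg.norm(d)/60)),int(np.ceil(np.linalg.norm(rv)/10.5)),1)
    n=N or n
    print("t %.2f"%st["time_s"],"pos",p0.round(1),"F",np.round(st["force"],1),"w %.1f"%st["gripper_width"],"world d",d.round(1),"rv",rv.round(1),"q",np.round(st["qpos"],0))
    Rk=R0; out=[]
    for k in range(n):
        sh=Rk.inv().apply(d/n); out.append([clo]+[round(float(v),1) for v in sh]+[round(float(v),1) for v in rv/n]); Rk=Rk*Ro.from_rotvec(rv/n,degrees=True)
    for i in range(0,n,5): print(json.dumps(out[i:i+5]))
if __name__=="__main__":
    a=sys.argv; rows(*eval(a[1]),N=int(a[2]) if len(a)>2 else None)
E
python3 plan.py "pick(110,75)"
```

```text
t 0.45 pos [242.7 521.2 213.9] F [-0.   0.2 -0.7] w 91.0 world d [ 290.  -719.9  -57.4] rv [  3.   24.9 -13.5] q [64. 18. 90.  0. 72. -1.]
[[0.4, -43.6, -40.8, 4.4, 0.2, 1.9, -1.0], [0.4, -43.0, -41.6, 3.1, 0.2, 1.9, -1.0], [0.4, -42.3, -42.3, 1.9, 0.2, 1.9, -1.0], [0.4, -41.6, -43.1, 0.7, 0.2, 1.9, -1.0], [0.4, -40.8, -43.8, -0.5, 0.2, 1.9, -1.0]]
[[0.4, -40.0, -44.5, -1.7, 0.2, 1.9, -1.0], [0.4, -39.1, -45.3, -2.9, 0.2, 1.9, -1.0], [0.4, -38.1, -46.0, -4.0, 0.2, 1.9, -1.0], [0.4, -37.1, -46.7, -5.0, 0.2, 1.9, -1.0], [0.4, -36.1, -47.4, -6.1, 0.2, 1.9, -1.0]]
[[0.4, -35.0, -48.0, -7.1, 0.2, 1.9, -1.0], [0.4, -33.9, -48.7, -8.0, 0.2, 1.9, -1.0], [0.4, -32.7, -49.3, -8.9, 0.2, 1.9, -1.0]]
```

```bash
python3 -m creep '[[0.4,-43,-41,0,0.2,1.9,-1],[0.4,-43,-41.5,0,0.2,1.9,-1],[0.4,-42,-42,0,0.2,1.9,-1],[0.4,-41.5,-43,0,0.2,1.9,-1],[0.4,-41,-44,0,0.2,1.9,-1]]'; python3 -m creep '[[0.4,-40,-44.5,-2,0.2,1.9,-1],[0.4,-39,-45,-3,0.2,1.9,-1],[0.4,-38,-46,-4,0.2,1.9,-1],[0.4,-37,-46.5,-5,0.2,1.9,-1],[0.4,-36,-47,-6,0.2,1.9,-1]]'; python3 plan.py "pick(110,75)"
```

```text
time_s: 1.08
ee_pos: [354.1, 242.9, 201.6]
ee_rot: [-179.5, -9.5, 160.1]
force: [0.5, 0.5, 0.2]
gripper_width: 54.6
time_s: 1.7
ee_pos: [464.4, -33.9, 179.3]
ee_rot: [-179.7, -19.1, 165.1]
force: [1.4, 0.2, 0.3]
gripper_width: 54.5
t 1.70 pos [464.4 -33.9 179.3] F [1.4 0.2 0.3] w 54.5 world d [  68.3 -164.7  -22.9] rv [ 1.1  5.9 -3.4] q [ -7.  20.  94.   2.  84. -83.]
[[0.4, -36.6, -47.2, -4.4, 0.4, 2.0, -1.1], [0.4, -35.5, -48.0, -5.3, 0.4, 2.0, -1.1], [0.4, -34.4, -48.7, -6.2, 0.4, 2.0, -1.1]]
```

```bash
python3 -m creep '[[0.4,-36.5,-47,-4.5,0.4,2,-1.1],[0.4,-35.5,-48,-5.5,0.4,2,-1.1],[0.4,-34,-48.5,-6,0.4,2,-1.1],[0.4,0,0,0,0,0,0]]'; python3 plan.py "pick(110,30)"
cat > snap.py <<'E'
import sys,cv2,numpy as np
from fit import *
def crop(n,x0,y0,x1,y1,f):
    g=grab_frame(n); im=g["frame"][:,:,::-1]
    c=cv2.resize(im[y0:y1,x0:x1],None,fx=f,fy=f,interpolation=cv2.INTER_CUBIC)
    for x in range(x0,x1,10): cv2.line(c,((x-x0)*f,0),((x-x0)*f,4 if x%50 else 12),(0,255,255),1)
    for y in range(y0,y1,10): cv2.line(c,(0,(y-y0)*f),(4 if y%50 else 12,(y-y0)*f),(0,255,255),1)
    return c
def pair(n,a,b):
    h=max(a.shape[0],b.shape[0]); o=np.zeros((h,a.shape[1]+b.shape[1]+6,3),np.uint8)
    o[:a.shape[0],:a.shape[1]]=a;o[:b.shape[0],a.shape[1]+6:]=b;cv2.imwrite("pics/"+n,o)
def feed(n): pair(n,crop("top",300,175,370,275,5),crop("scene",135,150,235,285,4))
def tray(n): pair(n,crop("top",180,165,245,250,6),crop("scene",320,190,405,280,4))
globals()[sys.argv[1]](sys.argv[2])
E
python3 snap.py feed f1.png
```

```text
time_s: 2.2
ee_pos: [532.4, -199.6, 154.3]
ee_rot: [-179.8, -25.2, 168.4]
force: [0.1, 0.4, -0.3]
gripper_width: 54.6
t 2.20 pos [ 532.4 -199.6  154.3] F [ 0.1  0.4 -0.3] w 54.6 world d [-18.4   4.7 -38.6] rv [-0.1 -0.2 -0.3] q [-20.  34.  77.  -4.  94. -97.]
[[0.4, 0.7, 1.0, 43.0, -0.1, -0.2, -0.3]]
```

View pics/f1.png

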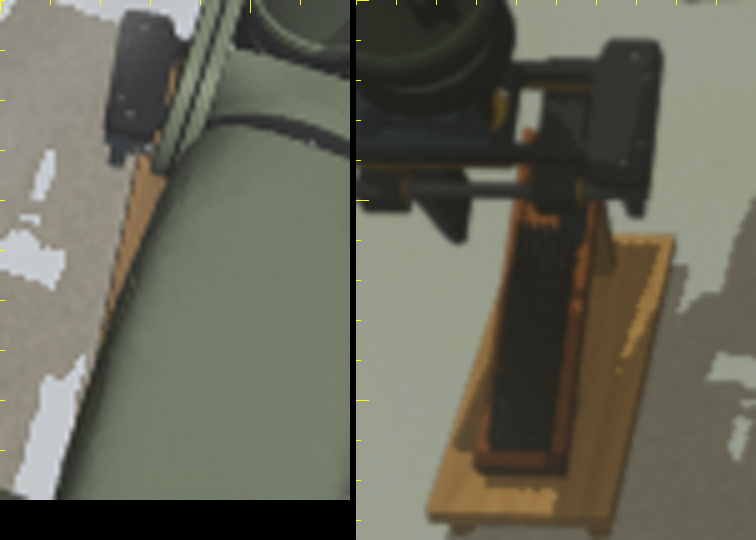

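```bash
python3 -m creep '[[0.4,0.4,0.5,22,0,-0.1,-0.3],[0.4,0.4,0.5,21,0,0,0],[0.4,0,0,8,0,0,0],[0.4,0,0,0,0,0,0]]';python3 plan.py "pick(110,11)"; python3 snap.py feed f2.png
```

```text
time_s: 2.8
ee_pos: [509.6, -190.1, 111.7]
ee_rot: [-179.9, -25.0, 169.0]
force: [0.5, -0.5, 0.5]
gripper_width: 54.8
t 2.80 pos [ 509.6 -190.1  111.7] F [ 0.5 -0.5  0.5] w 54.8 world d [ -3.5  -3.2 -13.2] rv [-0.2  0.   0.3] q [-19.  34.  84.  -4.  87. -97.]
[[0.4, -3.0, -3.8, 13.2, -0.2, 0.0, 0.3]]
```

View pics/f2.png

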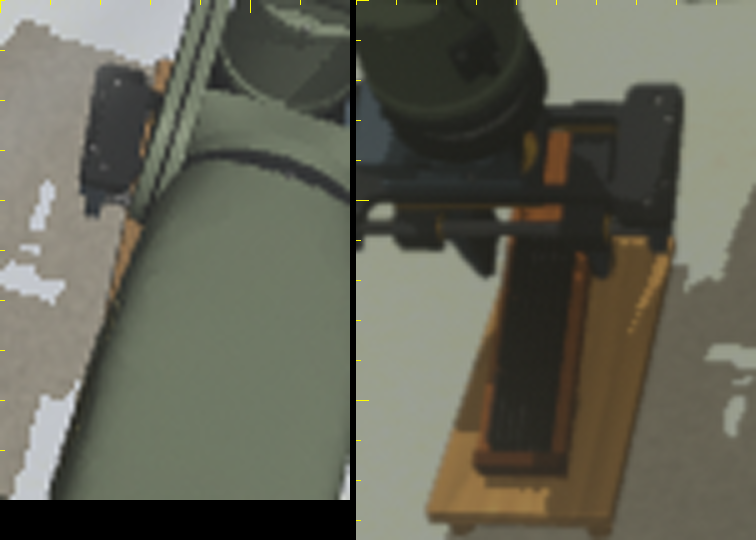

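```bash
python3 -m creep '[[0.4,-3,-3.5,5,-0.2,0,0.3],[0.4,0,0,5,0,0,0],[0.4,0,0,2,0,0,0],[0.4,0,0,0,0,0,0]]';python3 plan.py "pick(110,11)"; python3 - <<'E'
from fit import *
from plan import *
st=state();p=st["ee_pos"];R=Ro.from_euler('xyz',st["ee_rot"],degrees=True)
S=grab_frame("scene")
for y in(-41,-27,27,41):
  print(y,((proj(S,[p+R.apply([-16,y,0]),p+R.apply([16,y,0])])-[135,150])*4).round(0).tolist())
E
python3 snap.py feed f3.png
```

```text
time_s: 3.4
ee_pos: [506.6, -194.0, 98.7]
ee_rot: [180.0, -25.0, 168.6]
force: [0.7, 0.8, -0.6]
gripper_width: 54.8
t 3.40 pos [ 506.6 -194.    98.7] F [ 0.7  0.8 -0.6] w 54.8 world d [-0.5  0.6 -0.2] rv [ 0.1 -0.  -0.1] q [-20.  34.  85.  -4.  85. -97.]
[[0.4, 0.4, 0.5, 0.5, 0.1, -0.0, -0.1]]
-41 [[110.0, 289.0], [117.0, 236.0]]
-27 [[135.0, 289.0], [142.0, 237.0]]
27 [[232.0, 290.0], [238.0, 238.0]]
41 [[257.0, 291.0], [263.0, 238.0]]
```

View pics/f3.png

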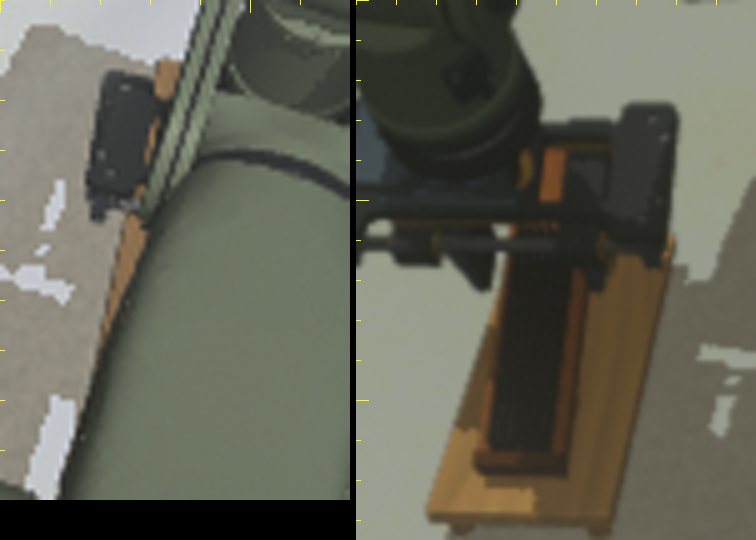

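```bash
python3 -m creep '[[0.5,0,0,1,0,0,0],[0.6,0,0,0,0,0,0],[0.7,0,0,0,0,0,0],[0.8,0,0,0,0,0,0],[0.8,0,0,0,0,0,0]]' 30; python3 -m creep '[[0.8,0,0,0,0,0,0],[0.8,0,0,0,0,0,0]]';python3 plan.py "pick(110,11)"
```

```text
time_s: 4.18
ee_pos: [506.4, -193.9, 98.0]
ee_rot: [-180.0, -25.0, 168.6]
force: [0.0, -0.1, 0.6]
gripper_width: 29.8
time_s: 4.42
ee_pos: [506.4, -193.9, 98.0]
ee_rot: [-180.0, -25.0, 168.6]
force: [-0.8, 0.2, 1.1]
gripper_width: 29.5
t 4.42 pos [ 506.4 -193.9   98. ] F [-0.8  0.2  1.1] w 29.5 world d [-0.2  0.6  0.4] rv [ 0.  -0.  -0.1] q [-20.  34.  85.  -4.  85. -97.]
[[0.4, 0.5, 0.5, -0.3, 0.0, -0.0, -0.1]]
```

Gripped at 29.5 mm. Lift along the normal slowly, then look.

```bash
python3 -m creep '[[0.8,0.3,0,-6,0,0,0],[0.8,0.3,0,-12,0,0,0],[0.8,0,0,-25,0,0,0],[0.8,0,0,-30,0,0,0],[0.8,0,0,0,0,0,0]]'; python3 snap.py feed f4.png; python3 plan.py "place(20,90)"
```

```text
time_s: 5.05
ee_pos: [538.1, -200.5, 166.4]
ee_rot: [-179.9, -24.7, 168.6]
force: [-0.1, 0.5, -0.6]
gripper_width: 30.0
t 5.15 pos [ 535.9 -199.8  164. ] F [-0.1 -0.  -1.3] w 29.7 world d [ 54.4 381.7 -68. ] rv [  2.8 -24.9 -12.4] q [-20.  34.  76.  -3.  95. -98.]
[[0.4, -1.2, 55.0, 10.2, 0.4, -3.6, -1.8], [0.4, -2.3, 55.0, 9.9, 0.4, -3.6, -1.8], [0.4, -3.4, 55.0, 9.7, 0.4, -3.6, -1.8], [0.4, -4.5, 54.9, 9.6, 0.4, -3.6, -1.8], [0.4, -5.6, 54.8, 9.5, 0.4, -3.6, -1.8]]
[[0.4, -6.8, 54.7, 9.5, 0.4, -3.6, -1.8], [0.4, -7.9, 54.5, 9.6, 0.4, -3.6, -1.8]]
```

View pics/f4.png

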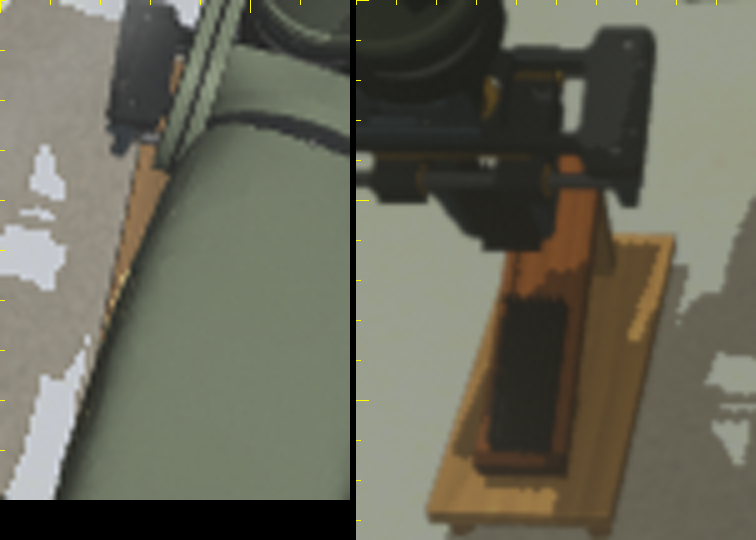

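```bash
python3 -m creep '[[0.8,-1,40,0,0.4,-3.6,-1.8],[0.8,-2,55,4,0.4,-3.6,-1.8],[0.8,-3,55,6,0.4,-3.6,-1.8],[0.8,-4.5,55,8,0.4,-3.6,-1.8],[0.8,-5.5,55,9,0.4,-3.6,-1.8]]';python3 -m creep '[[0.8,-7,54.5,9.5,0.4,-3.6,-1.8],[0.8,-8,54.5,9.5,0.4,-3.6,-1.8],[0.8,0,10,0,0,0,0],[0.8,0,0,0,0,0,0]]'; python3 plan.py "place(16,50)"
```

```text
time_s: 5.78
ee_pos: [577.5, 58.5, 135.0]
ee_rot: [179.5, -6.9, 177.9]
force: [0.3, 0.4, -0.8]
gripper_width: 29.7
time_s: 6.28
ee_pos: [593.2, 175.7, 116.1]
ee_rot: [-179.9, 0.2, -178.5]
force: [-0.9, 0.1, -0.8]
gripper_width: 30.1
t 6.28 pos [593.2 175.7 116.1] F [-0.9  0.1 -0.8] w 30.1 world d [ -7.    6.1 -60.1] rv [-0.1  0.2  0.2] q [ 16.  26.  92.  -0.  62. -76.]
[[0.4, 3.5, 3.2, 30.0, -0.1, 0.1, 0.1], [0.4, 3.5, 3.1, 30.0, -0.1, 0.1, 0.1]]
```

```bash
python3 -m creep '[[0.8,3.5,3,25,0,0.1,0],[0.8,3.5,3,20,0,0.1,0],[0.8,0,0,5,0,0,0],[0.8,0,0,0,0,0,0]]'; python3 plan.py "place(16,30)";python3 snap.py tray t1.png
```

```text
time_s: 6.78
ee_pos: [587.7, 180.4, 67.0]
ee_rot: [-179.9, 0.1, -178.7]
force: [-0.1, -0.4, -0.3]
gripper_width: 29.7
t 6.78 pos [587.7 180.4  67. ] F [-0.1 -0.4 -0.3] w 29.7 world d [ -1.5   1.4 -31. ] rv [-0.1  0.1  0.1] q [ 16.  29.  96.  -0.  55. -75.]
[[0.4, 1.5, 1.5, 31.0, -0.1, 0.1, 0.1]]
```

View pics/t1.png

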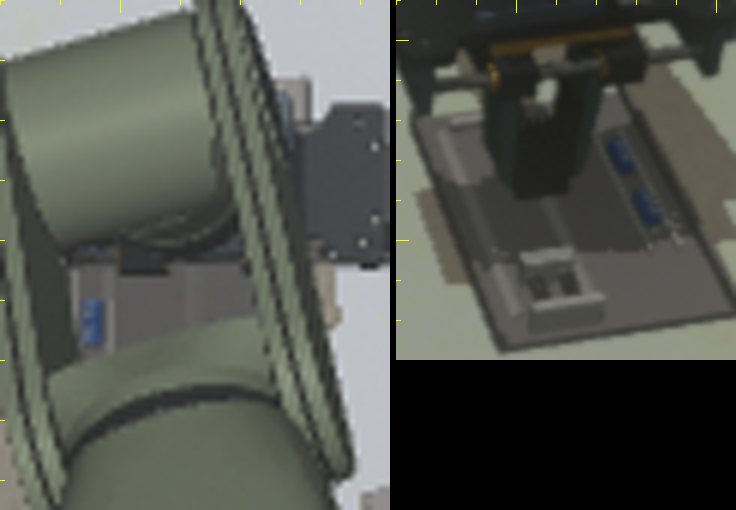

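```bash
cat > held.py <<'E'
import sys
from fit import *
from plan import *
def held(name,dx=0,b=9,x0=335,y0=195,W=50,H=55,f=11):
    st=state();p=st["ee_pos"];R=Ro.from_euler('xyz',st["ee_rot"],degrees=True)
    S=grab_frame("scene"); im=S["frame"][:,:,::-1]
    c=cv2.resize(im[y0:y0+H,x0:x0+W],None,fx=f,fy=f,interpolation=cv2.INTER_CUBIC)
    c=np.clip(255*(c/255.)**0.5,0,255).astype(np.uint8); raw=c.copy()
    # tool x = -tray x: far end = -22 ; underside at tool z=+b
    for zz in (b,b-22):
        q=proj(S,[p+R.apply([dx+sx*22,sy*15,zz]) for sx,sy in((-1,-1),(-1,1),(1,1),(1,-1))]); q=((q-[x0,y0]+.5)*f-.5)
        cv2.polylines(c,[q.round().astype(int)],True,(0,255,255) if zz==b else (0,255,0),1)
    o=np.hstack([raw,c]); o=cv2.resize(o,None,fx=min(1,800/o.shape[1],600/o.shape[0]),fy=min(1,800/o.shape[1],600/o.shape[0])); cv2.imwrite("pics/"+name,o)
if __name__=="__main__": eval("held(%s)"%sys.argv[1])
E
python3 held.py "'h1.png',0,9"
```

View pics/h1.png

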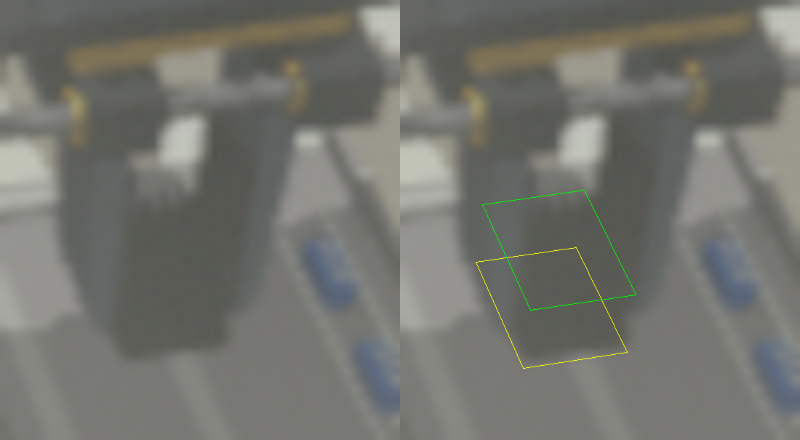

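```bash
python3 -m creep '[[0.8,1.5,1.5,15,0,0.1,0],[0.8,0,0,12,0,0,0],[0.8,0,0,0,0,0,0]]'; python3 plan.py "place(16,11)";python3 -m creep '[[0.8,0,0,2.5,0,0,0],[0.8,0,0,1,0,0,0],[0.8,0,0,0,0,0,0]]';  python3 -m creep '[[0.8,0,0,1,0,0,0],[0.8,0,0,0,0,0,0]]'; python3 -m creep '[[0.8,0,0,1,0,0,0],[0.8,0,0,0,0,0,0]]'
```

```text
time_s: 7.3
ee_pos: [584.5, 182.8, 38.2]
ee_rot: [-179.9, -0.2, -178.6]
force: [-0.6, -0.1, -0.4]
gripper_width: 29.8
t 7.30 pos [584.5 182.8  38.2] F [-0.6 -0.1 -0.4] w 29.8 world d [  1.7  -1.  -21.2] rv [-0.1 -0.2  0.2] q [ 16.  30.  97.  -0.  52. -75.]
[[0.4, -1.7, -1.0, 21.2, -0.1, -0.2, 0.2]]
time_s: 7.68
ee_pos: [585.9, 183.1, 36.6]
ee_rot: [-180.0, 0.0, -178.6]
force: [-0.7, 0.1, -0.3]
gripper_width: 29.6
time_s: 7.92
ee_pos: [585.8, 183.1, 35.5]
ee_rot: [-180.0, 0.0, -178.6]
force: [-0.8, -0.3, -1.3]
gripper_width: 29.6
time_s: 8.18
ee_pos: [585.7, 183.0, 34.3]
ee_rot: [-180.0, -0.0, -178.6]
force: [0.5, 0.2, -1.2]
gripper_width: 29.9
```

```bash
python3 -m creep '[[0.8,0,-1.2,9,0,0,0.1],[0.8,0,0,4,0,0,0],[0.8,0,0,0,0,0,0],[0.8,0,0,0,0,0,0]]';python3 plan.py "place(16,11)"
```

```text
time_s: 8.68
ee_pos: [585.9, 181.9, 21.4]
ee_rot: [-180.0, 0.0, -178.7]
force: [-0.3, 0.3, -1.2]
gripper_width: 30.0
t 8.68 pos [585.9 181.9  21.4] F [-0.3  0.3 -1.2] w 30.0 world d [ 0.3 -0.1 -4.4] rv [-0.   0.   0.1] q [ 16.  32.  98.  -0.  50. -75.]
[[0.4, -0.3, -0.1, 4.4, -0.0, 0.0, 0.1]]
```

```bash
python3 -m creep '[[0.8,0,0,1,0,0,0],[0.8,0,0,1,0,0,0],[0.8,0,0,0,0,0,0]]';python3 held.py "'h2.png',0,9"
```

```text
time_s: 9.05
ee_pos: [585.7, 181.8, 19.4]
ee_rot: [-180.0, 0.0, -178.7]
force: [-0.2, 0.0, -0.6]
gripper_width: 29.7
```

View pics/h2.png

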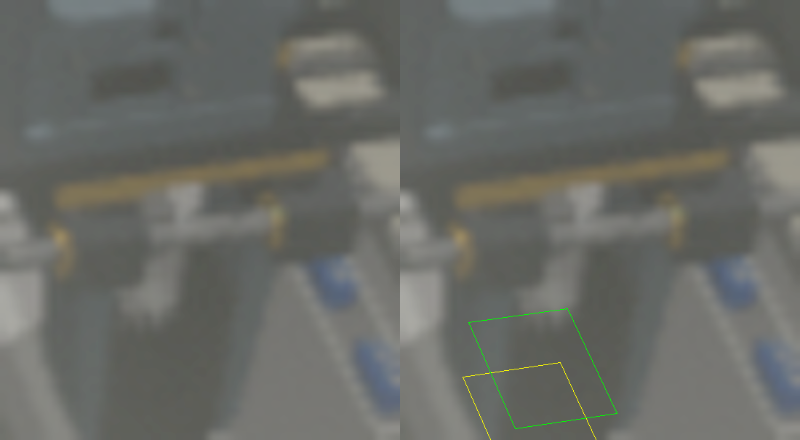

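```bash
for i in 1; do python3 -m creep '[[0.8,0,0,1,0,0,0],[0.8,0,0,0,0,0,0]]'|grep -E 'pos|force'; python3 -m creep '[[0.8,0,0,1,0,0,0],[0.8,0,0,0,0,0,0]]'|grep -E 'pos|force';python3 -m creep '[[0.8,0,0,0.7,0,0,0],[0.8,0,0,0,0,0,0]]'|grep -E 'pos|force'; done;python3 held.py "'h3.png',0,9,335,205"
```

```text
ee_pos: [585.7, 181.8, 18.3]
force: [0.1, -0.4, -0.7]
ee_pos: [585.7, 181.8, 17.3]
force: [-0.1, 0.2, -0.8]
ee_pos: [585.7, 181.9, 16.7]
force: [-0.1, -0.2, -0.0]
```

View pics/h3.png

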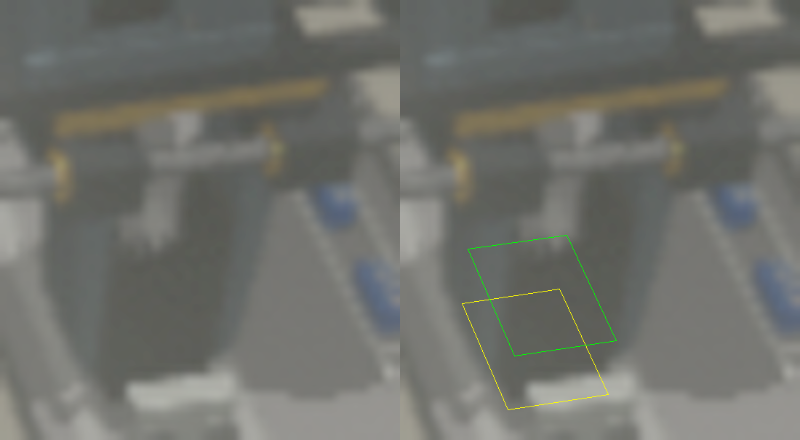

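```bash
for i in 1; do python3 -m creep '[[0.8,0,0,0.8,0,0,0],[0.8,0,0,0,0,0,0]]'|grep -E 'pos|force'; python3 -m creep '[[0.8,0,0,0.8,0,0,0],[0.8,0,0,0,0,0,0]]'|grep -E 'pos|force';python3 -m creep '[[0.8,0,0,0.8,0,0,0],[0.8,0,0,0,0,0,0]]'|grep -E 'pos|force'; done
```

```text
ee_pos: [585.7, 181.8, 15.9]
force: [0.0, -0.6, -0.5]
ee_pos: [585.7, 181.8, 15.0]
force: [-0.6, -0.2, 0.3]
ee_pos: [585.7, 181.8, 14.2]
force: [-0.4, 0.2, -0.6]
```

```bash
for i in 1; do python3 -m creep '[[0.8,0,0,0.6,0,0,0],[0.8,0,0,0,0,0,0]]'|grep -E 'pos|force'; python3 -m creep '[[0.8,0,0,0.6,0,0,0],[0.8,0,0,0,0,0,0]]'|grep -E 'pos|force';python3 -m creep '[[0.8,0,0,0.6,0,0,0],[0.8,0,0,0,0,0,0]]'|grep -E 'pos|force'; done
```

```text
ee_pos: [585.8, 181.9, 13.7]
force: [0.2, 0.1, -0.2]
ee_pos: [585.9, 181.9, 13.4]
force: [-1.4, -0.4, 2.1]
ee_pos: [585.9, 181.9, 13.4]
force: [-1.5, -0.8, 6.5]
```

```bash
for i in 1; do python3 -m creep '[[0.8,0,0,-1.4,0,0,0],[0.8,-3,0,0,0,0,0],[0.8,-3,0,0,0,0,0],[0.8,0,0,0,0,0,0]]'|grep -E 'pos|force'; python3 -m creep '[[0.8,-1.5,0,0,0,0,0],[0.8,0,0,0,0,0,0]]'|grep -E 'pos|force';python3 -m creep '[[0.8,-1,0,0,0,0,0],[0.8,0,0,0,0,0,0]]'|grep -E 'pos|force'; done;python3 held.py "'h4.png',0,7.5,335,205"
```

```text
ee_pos: [592.1, 182.0, 13.7]
force: [0.3, 0.6, -1.0]
ee_pos: [593.4, 182.0, 13.9]
force: [-0.2, 0.3, -1.1]
ee_pos: [594.3, 182.1, 14.0]
force: [0.4, 0.4, -0.8]
```

View pics/h4.png

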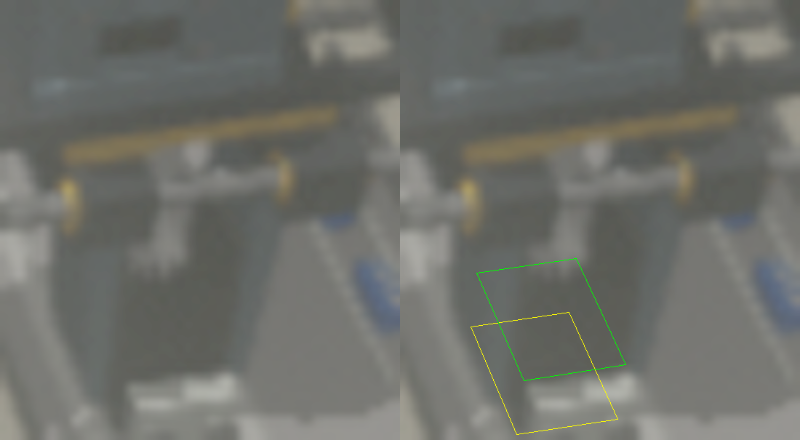

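```bash
for i in 1; do python3 -m creep '[[0.8,-1,0,0.2,0,0,0],[0.8,0,0,0,0,0,0]]'|grep -E 'pos|force'; python3 -m creep '[[0.8,-0.7,0,0,0,0,0],[0.8,0,0,0,0,0,0]]'|grep -E 'pos|force';python3 -m creep '[[0.8,-0.7,0,0,0,0,0],[0.8,0,0,0,0,0,0]]'|grep -E 'pos|force'; done
```

```text
ee_pos: [595.3, 182.1, 13.7]
force: [-0.4, 0.1, -0.4]
ee_pos: [595.3, 182.1, 13.6]
force: [-2.5, 1.2, 0.8]
ee_pos: [596.0, 182.0, 13.6]
force: [-3.4, 0.4, 0.7]
```

```bash
for i in 1; do python3 -m creep '[[0.8,-0.7,0,0,0,0,0],[0.8,0,0,0,0,0,0]]'|grep -E 'pos|force'; python3 -m creep '[[0.8,-0.7,0,0,0,0,0],[0.8,0,0,0,0,0,0]]'|grep -E 'pos|force'; done
```

```text
ee_pos: [596.9, 182.1, 13.6]
force: [-4.3, 0.4, 0.7]
ee_pos: [597.7, 182.1, 13.6]
force: [-5.7, 0.7, 1.9]
```

```bash
python3 -m creep '[[0.8,1.4,0,0,0,0,0],[0.8,1.4,0,0,0,0,0],[0.8,0,0,0.2,0,0,0],[0.8,0,0,0,0,0,0]]'; python3 -m creep '[[0.7,0,0,0,0,0,0],[0.4,0,0,0,0,0,0],[0.4,0,0,0,0,0,0],[0.4,0,0,-15,0,0,0],[0.4,0,0,-50,0,0,0]]'; python3 -m creep '[[0.4,0,0,-50,0,0,0],[0.4,0,-50,-20,0,0,0],[0.4,0,-60,0,0,0,0],[0.4,0,0,0,0,0,0]]'; sed -i 's/^FZ=.*/FZ=0.0/' plan.py; python3 snap.py tray t2.png; python3 plan.py "pick(66,75)"
```

```text
time_s: 14.2
ee_pos: [595.5, 182.1, 13.5]
ee_rot: [-180.0, 0.0, -178.7]
force: [-3.8, -0.6, 0.0]
gripper_width: 30.0
time_s: 14.82
ee_pos: [593.9, 181.6, 77.5]
ee_rot: [-179.9, -0.3, -178.7]
force: [0.5, 0.5, 0.2]
gripper_width: 54.8
time_s: 15.32
ee_pos: [598.4, 68.7, 150.4]
ee_rot: [-179.9, 0.2, -179.0]
force: [-1.2, 0.8, 0.5]
gripper_width: 54.8
t 15.43 pos [598.2  72.  149.6] F [-0.7  0.8 -0.5] w 54.8 world d [ -26.4 -278.4   -8.7] rv [-2.7 25.  12.3] q [  6.  23.  92.  -0.  65. -85.]
[[0.4, 6.5, -55.6, 1.7, -0.5, 5.0, 2.5], [0.4, 3.9, -55.8, 1.7, -0.5, 5.0, 2.5], [0.4, 1.4, -55.9, 1.4, -0.5, 5.0, 2.5], [0.4, -1.1, -55.9, 0.8, -0.5, 5.0, 2.5], [0.4, -3.6, -55.8, 0.1, -0.5, 5.0, 2.5]]
```

View pics/t2.png

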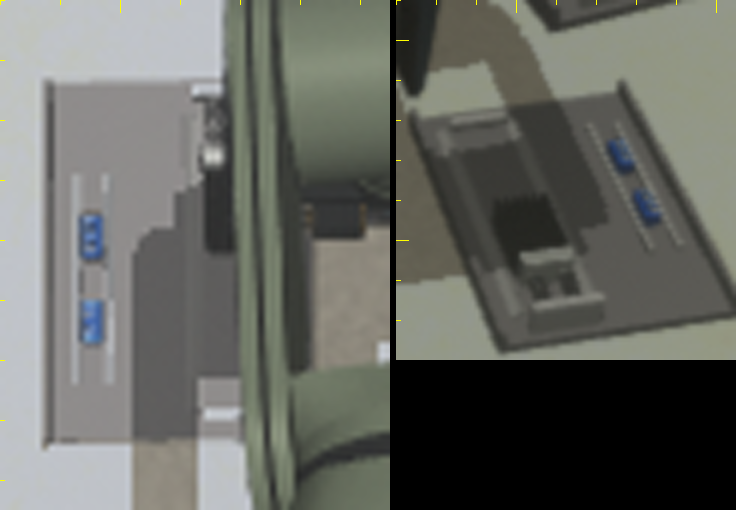

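```bash
python3 -m creep '[[0.4,6.5,-55,1,-0.5,5,2.5],[0.4,4,-55.5,1,-0.5,5,2.5],[0.4,1.5,-56,1,-0.5,5,2.5],[0.4,-1,-56,0.5,-0.5,5,2.5],[0.4,-3.5,-56,0,-0.5,5,2.5]]';  python3 -m creep '[[0.4,0,0,0,0,0,0],[0.4,0,0,0,0,0,0]]'; python3 plan.py "pick(66,30)" 2
```

```text
time_s: 16.05
ee_pos: [572.2, -205.7, 143.1]
ee_rot: [-179.7, -25.1, 168.6]
force: [0.4, 1.0, -0.6]
gripper_width: 54.8
time_s: 16.3
ee_pos: [571.8, -204.3, 142.5]
ee_rot: [-179.7, -25.1, 168.6]
force: [0.4, -0.5, 0.7]
gripper_width: 54.9
t 16.30 pos [ 571.8 -204.3  142.5] F [ 0.4 -0.5  0.7] w 54.9 world d [-18.7   1.6 -42.4] rv [-0.2 -0.1 -0.1] q [-19.  38.  71.  -3.  96. -97.]
[[0.4, -0.5, -1.0, 23.2, -0.1, -0.0, -0.0], [0.4, -0.5, -1.0, 23.2, -0.1, -0.0, -0.0]]
```

```bash
python3 -m creep '[[0.4,-0.5,-1,23,-0.2,-0.1,-0.1],[0.4,-0.5,-1,20,0,0,0],[0.4,0,0,3,0,0,0],[0.4,0,0,0,0,0,0],[0.4,0,0,0,0,0,0]]'; python3 plan.py "pick(66,8)" 2; python3 - <<'E'
from fit import *
from plan import *
p=[536.0,0,0]
S=grab_frame("scene")
for s,n in((0,22),(88,22)):
  print([((proj(S,w(FEED,[track(s,y,n)]))[0]-[135,150]-0)*4).round(0).tolist() for y in(-15,15)])
E
python3 snap.py feed f5.png
```

```text
time_s: 16.92
ee_pos: [553.6, -203.8, 101.8]
ee_rot: [-179.9, -24.8, 168.7]
force: [-0.2, -0.3, 0.5]
gripper_width: 54.7
t 16.93 pos [ 553.6 -203.8  101.8] F [-0.2 -0.3  0.5] w 54.7 world d [ -9.6   2.9 -21.6] rv [-0.1  0.2 -0. ] q [-19.  38.  77.  -3.  89. -97.]
[[0.4, -0.0, 0.5, 11.9, -0.0, 0.1, -0.0], [0.4, -0.0, 0.5, 11.9, -0.0, 0.1, -0.0]]
[[188.0, 443.0], [132.0, 442.0]]
[[206.0, 288.0], [151.0, 287.0]]
```

View pics/f5.png

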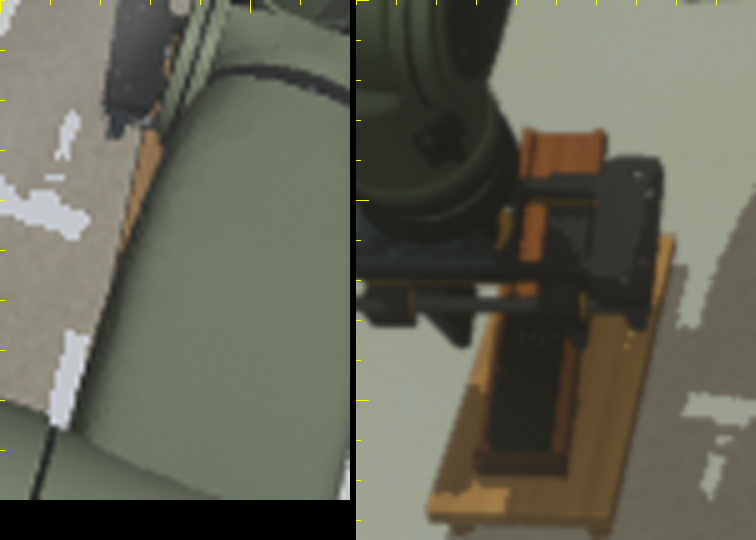

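```bash
python3 -m creep '[[0.4,0,0.5,12,0,0.2,0],[0.4,0,0.5,8,0,0,0],[0.4,0,0,3,0,0,0],[0.4,0,0,0,0,0,0],[0.4,0,0,0,0,0,0]]'; python3 plan.py "pick(66,8)"
```

```text
time_s: 17.7
ee_pos: [543.5, -201.4, 80.1]
ee_rot: [-179.9, -25.1, 168.6]
force: [-0.1, 1.3, 0.0]
gripper_width: 54.7
t 17.70 pos [ 543.5 -201.4   80.1] F [-0.1  1.3  0. ] w 54.7 world d [0.5 0.5 0.1] rv [-0.1 -0.1 -0.1] q [-19.  38.  80.  -4.  86. -97.]
[[0.4, -0.3, 0.6, -0.2, -0.1, -0.1, -0.1]]
```

```bash
python3 -m creep '[[0.6,0,0.5,0,0,0,0],[0.7,0,0,0,0,0,0],[0.8,0,0,0,0,0,0],[0.8,0,0,0,0,0,0],[0.8,0,0,0,0,0,0]]' 30; python3 plan.py "pick(66,8)"; python3 -m creep '[[0.8,0.3,0,-6,0,0,0],[0.8,0.3,0,-12,0,0,0],[0.8,0,0,-25,0,0,0],[0.8,0,0,-30,0,0,0],[0.8,0,0,0,0,0,0]]'; python3 snap.py feed f6.png; python3 plan.py "place(-24,60)"
```

```text
time_s: 18.32
ee_pos: [543.4, -200.9, 80.0]
ee_rot: [-179.9, -25.1, 168.6]
force: [-1.0, -0.8, 1.6]
gripper_width: 30.0
t 18.32 pos [ 543.4 -200.9   80. ] F [-1.  -0.8  1.6] w 30.0 world d [ 0.6 -0.   0.1] rv [-0.1 -0.1 -0.1] q [-19.  38.  80.  -4.  86. -97.]
[[0.4, -0.5, 0.1, -0.3, -0.1, -0.1, -0.1]]
time_s: 18.95
ee_pos: [575.3, -207.2, 148.3]
ee_rot: [-179.9, -24.8, 168.6]
force: [-0.2, 0.2, -1.0]
gripper_width: 29.8
t 19.05 pos [ 573.1 -206.5  145.9] F [ 0.7  0.7 -1.1] w 29.5 world d [-26.8 387.5 -79.9] rv [  2.7 -25.1 -12.4] q [-19.  38.  71.  -3.  96. -97.]
[[0.4, 8.4, 53.5, 16.5, 0.4, -3.6, -1.8], [0.4, 7.8, 53.9, 15.6, 0.4, -3.6, -1.8], [0.4, 7.0, 54.2, 14.8, 0.4, -3.6, -1.8], [0.4, 6.3, 54.5, 14.0, 0.4, -3.6, -1.8], [0.4, 5.4, 54.8, 13.3, 0.4, -3.6, -1.8]]
[[0.4, 4.5, 55.0, 12.6, 0.4, -3.6, -1.8], [0.4, 3.6, 55.2, 12.0, 0.4, -3.6, -1.8]]
```

View pics/f6.png

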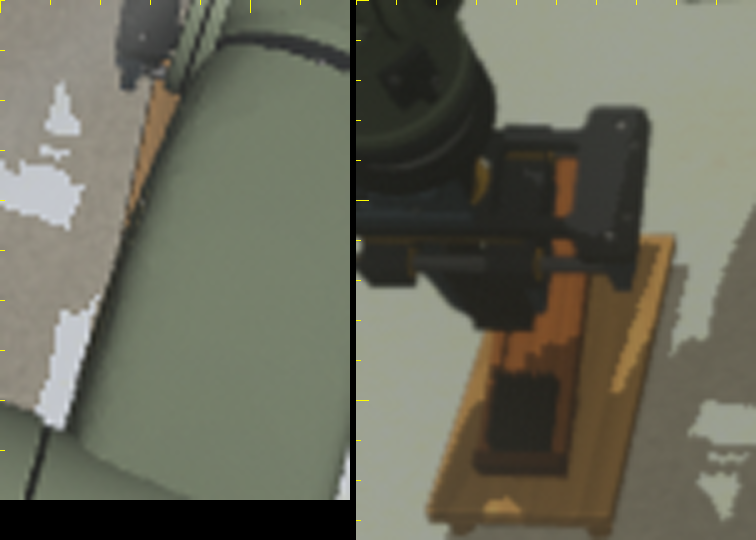

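```bash
python3 -m creep '[[0.8,5,40,0,0.4,-3.6,-1.8],[0.8,6,54,5,0.4,-3.6,-1.8],[0.8,6,54,8,0.4,-3.6,-1.8],[0.8,6,54.5,10,0.4,-3.6,-1.8],[0.8,5,55,12,0.4,-3.6,-1.8]]';python3 -m creep '[[0.8,4.5,55,12,0.4,-3.6,-1.8],[0.8,4,55,12,0.4,-3.6,-1.8],[0.8,3,15,0,0,0,0],[0.8,0,0,0,0,0,0],[0.8,0,0,0,0,0,0]]'; python3 plan.py "place(-25,30)"
```

```text
time_s: 19.68
ee_pos: [570.1, 54.7, 121.7]
ee_rot: [179.5, -7.1, 177.9]
force: [1.0, 0.4, -0.9]
gripper_width: 29.5
time_s: 20.3
ee_pos: [560.3, 177.1, 100.4]
ee_rot: [-179.9, 0.1, -178.6]
force: [-0.4, -0.6, -0.9]
gripper_width: 29.6
t 20.30 pos [560.3 177.1 100.4] F [-0.4 -0.6 -0.9] w 29.6 world d [-15.1   3.8 -64.4] rv [-0.1  0.1  0.2] q [ 17.  25.  97.  -0.  58. -75.]
[[0.4, 7.6, 2.2, 32.2, -0.1, 0.1, 0.1], [0.4, 7.5, 2.1, 32.2, -0.1, 0.1, 0.1]]
```

```bash
python3 -m creep '[[0.8,7.5,2,28,-0.1,0.1,0.2],[0.8,7.5,2,25,0,0,0],[0.8,0,0,9,0,0,0],[0.8,0,0,0,0,0,0],[0.8,0,0,0,0,0,0]]'; python3 plan.py "place(-25,9.5)"
```

```text
time_s: 20.92
ee_pos: [546.3, 181.9, 39.5]
ee_rot: [180.0, 0.2, -178.8]
force: [0.3, 0.1, -0.6]
gripper_width: 29.9
t 20.93 pos [546.3 181.9  39.5] F [ 0.3  0.1 -0.6] w 29.9 world d [ -1.  -1. -24.] rv [ 0.   0.2 -0. ] q [ 17.  28. 103.  -0.  49. -74.]
[[0.4, 1.1, -1.0, 24.0, 0.0, 0.2, -0.0]]
```

```bash
python3 -m creep '[[0.8,1,-1,12,0,0.2,0],[0.8,0,0,9,0,0,0],[0.8,0,0,2,0,0,0],[0.8,0,0,0,0,0,0],[0.8,0,0,0,0,0,0]]'; python3 plan.py "place(-25,8)"; python3 held.py "'h5.png',0,7.8,330,195"
```

```text
time_s: 21.55
ee_pos: [544.1, 181.2, 15.7]
ee_rot: [180.0, -0.1, -178.7]
force: [0.6, -0.5, -0.2]
gripper_width: 29.7
t 21.55 pos [544.1 181.2  15.7] F [ 0.6 -0.5 -0.2] w 29.7 world d [ 1.1 -0.3 -1.7] rv [ 0.  -0.1  0. ] q [ 17.  29. 104.   0.  47. -74.]
[[0.4, -1.1, -0.3, 1.7, 0.0, -0.1, 0.0]]
```

View pics/h5.png

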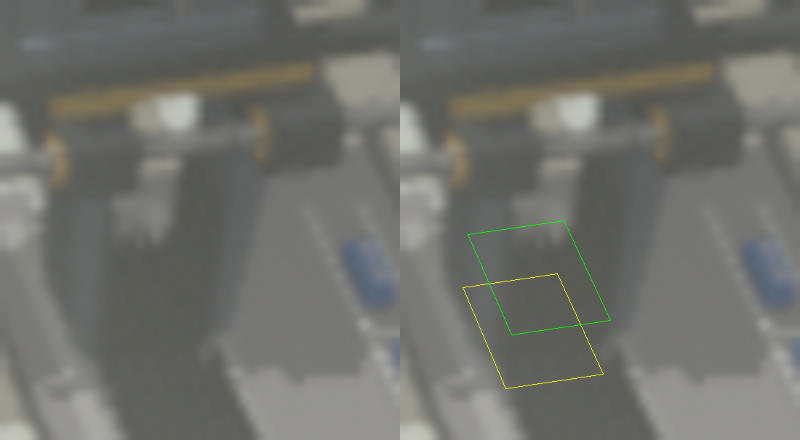

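```bash
python3 -m creep '[[0.8,0,0,0.8,0,0,0],[0.8,0,0,0,0,0,0]]'|grep -E 'pos|force'; python3 -m creep '[[0.8,0,0,0.6,0,0,0],[0.8,0,0,0,0,0,0]]'|grep -E 'pos|force';python3 -m creep '[[0.8,0,0,0.5,0,0,0],[0.8,0,0,0,0,0,0]]'|grep -E 'pos|force'
```

```text
ee_pos: [543.9, 181.1, 14.7]
force: [0.1, 0.1, 0.2]
ee_pos: [543.9, 181.1, 14.0]
force: [0.3, 0.0, -1.3]
ee_pos: [543.9, 181.1, 13.5]
force: [-0.1, 0.1, -0.6]
```

```bash
python3 -m creep '[[0.8,0,0,0.5,0,0,0],[0.8,0,0,0,0,0,0]]'|grep -E 'pos|force'; python3 -m creep '[[0.8,-2,0,-0.3,0,0,0],[0.8,-1,0,0,0,0,0],[0.8,0,0,0,0,0,0]]'|grep -E 'pos|force';python3 -m creep '[[0.8,-1,0,0,0,0,0],[0.8,0,0,0,0,0,0]]'|grep -E 'pos|force'; python3 -m creep '[[0.8,-1,0,0,0,0,0],[0.8,0,0,0,0,0,0]]'|grep -E 'pos|force'
```

```text
ee_pos: [544.0, 181.1, 13.1]
force: [-0.4, 1.2, -0.3]
ee_pos: [547.0, 181.1, 13.3]
force: [-0.1, 0.6, -0.1]
ee_pos: [548.0, 181.2, 13.3]
force: [-0.4, -0.5, -0.8]
ee_pos: [548.9, 181.2, 13.3]
force: [-0.1, -0.1, -0.5]
```

```bash
python3 -m creep '[[0.8,-1,0,0.3,0,0,0],[0.8,0,0,0,0,0,0]]'|grep -E 'pos|force'; python3 -m creep '[[0.8,-1,0,0,0,0,0],[0.8,0,0,0,0,0,0]]'|grep -E 'pos|force';python3 -m creep '[[0.8,-0.7,0,0,0,0,0],[0.8,0,0,0,0,0,0]]'|grep -E 'pos|force'; python3 -m creep '[[0.8,-0.7,0,0,0,0,0],[0.8,0,0,0,0,0,0]]'|grep -E 'pos|force'
```

```text
ee_pos: [549.1, 181.1, 13.1]
force: [-3.9, 0.0, 2.0]
ee_pos: [549.1, 181.1, 13.1]
force: [-6.0, 0.6, 4.6]
ee_pos: [549.1, 181.1, 13.1]
force: [-7.9, 0.1, 6.5]
ee_pos: [549.3, 181.1, 13.1]
force: [-8.4, 0.8, 7.4]
```

```bash
python3 -m creep '[[0.8,2.4,0,-0.8,0,0,0],[0.8,1,0,0,0,0,0],[0.8,0,0,0,0,0,0]]'; python3 held.py "'h6.png',0,7.3,330,205"; python3 snap.py tray t3.png
```

```text
time_s: 24.85
ee_pos: [549.1, 181.1, 13.7]
ee_rot: [180.0, -0.2, -178.7]
force: [-1.3, -0.4, -0.3]
gripper_width: 30.1
```

View pics/h6.png

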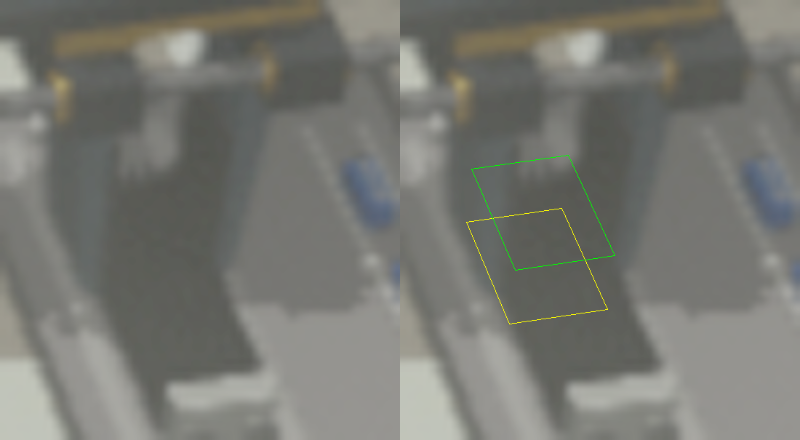

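View pics/t3.png

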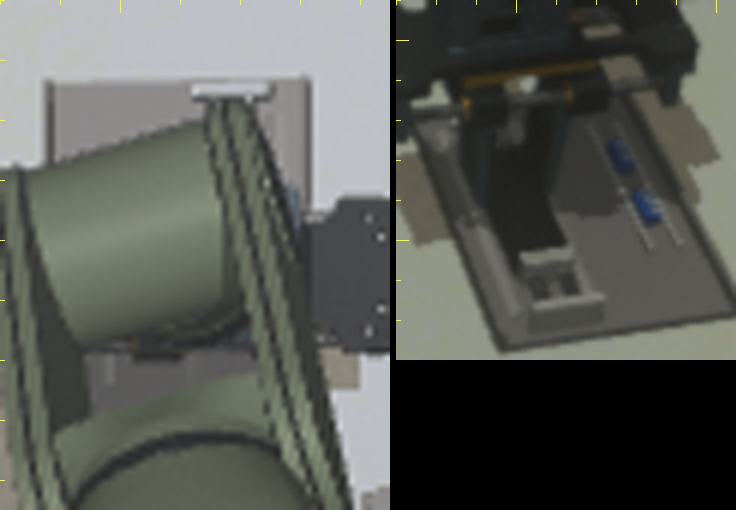

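```bash
python3 -m creep '[[0.8,0,0,0.4,0,0,0],[0.8,0,0,0,0,0,0],[0.7,0,0,0,0,0,0],[0.4,0,0,0,0,0,0],[0.4,0,0,0,0,0,0]]'; python3 -m creep '[[0.4,0,0,-15,0,0,0],[0.4,0,0,-50,0,0,0],[0.4,0,0,-50,0,0,0],[0.4,0,-50,-20,0,0,0],[0.4,0,-60,0,0,0,0]]'; python3 -m creep '[[0.4,0,-40,0,0,0,0],[0.4,0,0,0,0,0,0]]'; python3 snap.py tray t4.png; python3 plan.py "pick(22,75)"
```

```text
time_s: 25.62
ee_pos: [549.7, 181.4, 13.7]
ee_rot: [180.0, -0.1, -178.7]
force: [-0.3, 0.7, -0.3]
gripper_width: 47.2
time_s: 26.25
ee_pos: [553.7, 71.0, 152.1]
ee_rot: [180.0, 0.3, -178.6]
force: [0.1, -0.1, -0.3]
gripper_width: 54.8
time_s: 26.5
ee_pos: [552.9, 28.8, 149.7]
ee_rot: [-180.0, -0.1, -179.0]
force: [0.3, 0.7, 0.0]
gripper_width: 54.9
t 26.60 pos [552.9  31.3 149.3] F [-0.6  0.7 -0.4] w 54.9 world d [  57.9 -245.6  -27. ] rv [-2.7 24.8 12.3] q [  2.  19.  98.   0.  63. -89.]
[[0.4, -10.6, -49.3, 5.3, -0.5, 5.0, 2.5], [0.4, -13.1, -48.9, 3.9, -0.5, 5.0, 2.5], [0.4, -15.4, -48.3, 2.2, -0.5, 5.0, 2.5], [0.4, -17.6, -47.6, 0.3, -0.5, 5.0, 2.5], [0.4, -19.6, -46.8, -1.8, -0.5, 5.0, 2.5]]
```

View pics/t4.png

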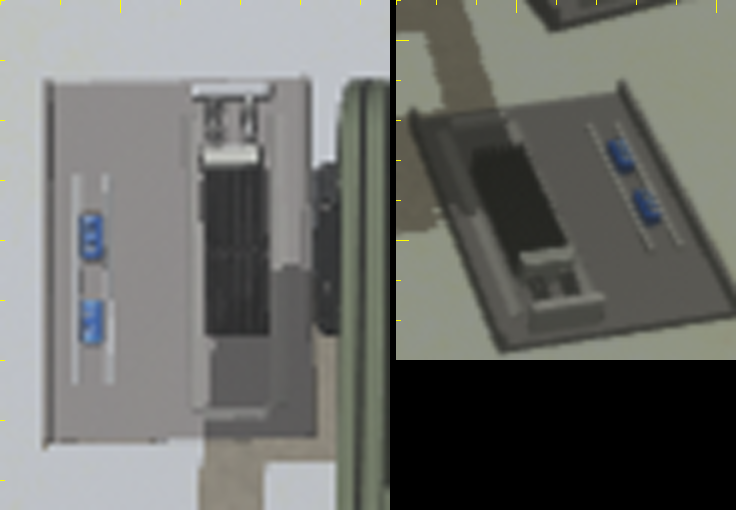

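```bash
python3 -m creep '[[0.4,-10.5,-49,4,-0.5,5,2.5],[0.4,-13,-49,3,-0.5,5,2.5],[0.4,-15.5,-48,2,-0.5,5,2.5],[0.4,-17.5,-47.5,0,-0.5,5,2.5],[0.4,-19.5,-47,-2,-0.5,5,2.5]]';  python3 -m creep '[[0.4,0,0,0,0,0,0],[0.4,0,0,0,0,0,0]]'; python3 plan.py "pick(20.5,30)" 2
```

```text
time_s: 27.22
ee_pos: [611.9, -213.7, 124.9]
ee_rot: [-179.7, -25.3, 168.5]
force: [1.2, 0.5, 0.3]
gripper_width: 54.9
time_s: 27.48
ee_pos: [610.9, -212.4, 124.4]
ee_rot: [-179.7, -25.3, 168.6]
force: [1.0, 0.0, 1.2]
gripper_width: 54.7
t 27.48 pos [ 610.9 -212.4  124.4] F [1.  0.  1.2] w 54.7 world d [-17.3   1.6 -43.5] rv [-0.2 -0.3 -0.1] q [-18.  42.  65.  -3.  98. -97.]
[[0.4, -1.5, -0.8, 23.4, -0.1, -0.1, -0.0], [0.4, -1.4, -0.9, 23.4, -0.1, -0.1, -0.0]]
```

```bash
python3 -m creep '[[0.4,-1.5,-1,23,-0.2,-0.3,-0.1],[0.4,-1.5,-1,20,0,0,0],[0.4,0,0,3,0,0,0],[0.4,0,0,0,0,0,0],[0.4,0,0,0,0,0,0]]'; python3 plan.py "pick(20.5,8)" 2;python3 snap.py feed f7.png
```

```text
time_s: 28.1
ee_pos: [594.5, -212.4, 83.0]
ee_rot: [-179.9, -24.8, 168.6]
force: [-0.3, 1.0, 0.2]
gripper_width: 54.8
t 28.10 pos [ 594.5 -212.4   83. ] F [-0.3  1.   0.2] w 54.8 world d [-10.1   3.5 -22.1] rv [-0.1  0.2 -0.1] q [-19.  42.  71.  -3.  91. -97.]
[[0.4, 0.2, 0.7, 12.2, -0.0, 0.1, -0.0], [0.4, 0.1, 0.7, 12.3, -0.0, 0.1, -0.0]]
```

View pics/f7.png

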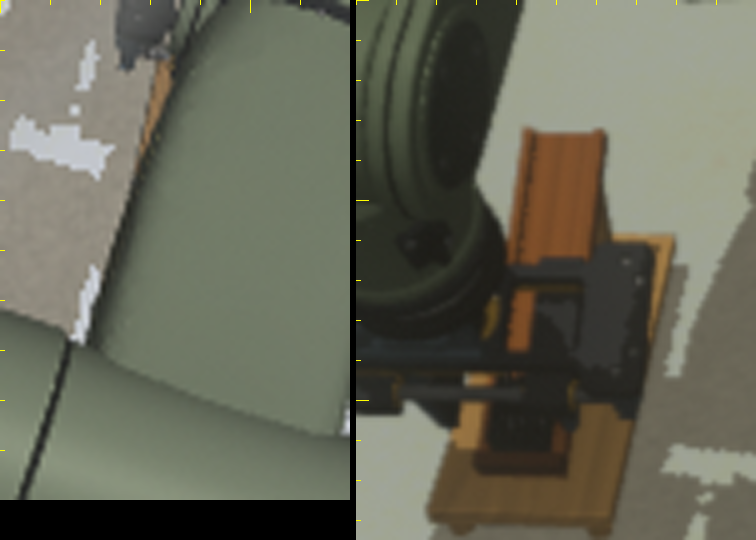

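```bash
python3 -m creep '[[0.4,0.2,0.9,12,0,0.2,0],[0.4,0,0.9,9,0,0,0],[0.4,0,0,3,0,0,0],[0.4,0,0,0,0,0,0],[0.4,0,0,0,0,0,0]]'; python3 plan.py "pick(20.5,8)"
```

```text
time_s: 28.82
ee_pos: [584.1, -209.1, 60.3]
ee_rot: [-179.9, -25.1, 168.6]
force: [-0.7, -0.6, 0.4]
gripper_width: 54.6
t 28.82 pos [ 584.1 -209.1   60.3] F [-0.7 -0.6  0.4] w 54.6 world d [0.3 0.2 0.7] rv [-0.  -0.1 -0.1] q [-19.  43.  74.  -3.  88. -97.]
[[0.4, 0.0, 0.2, -0.7, -0.0, -0.1, -0.1]]
```

```bash
python3 -m creep '[[0.6,0,0,-0.5,0,0,0],[0.7,0,0,0,0,0,0],[0.8,0,0,0,0,0,0],[0.8,0,0,0,0,0,0],[0.8,0,0,0,0,0,0]]' 40; python3 plan.py "pick(20.5,8)"; python3 -m creep '[[0.8,0.3,0,-6,0,0,0],[0.8,0.3,0,-12,0,0,0],[0.8,0,0,-25,0,0,0],[0.8,0,0,-30,0,0,0],[0.8,0,0,-10,0,0,0]]';python3 -m creep '[[0.8,0,0,0,0,0,0],[0.8,0,0,0,0,0,0]]'; python3 plan.py "place(-68,70)"
```

```text
time_s: 29.45
ee_pos: [584.2, -209.1, 60.7]
ee_rot: [-179.9, -25.1, 168.6]
force: [0.1, -0.3, 0.8]
gripper_width: 29.6
t 29.45 pos [ 584.2 -209.1   60.7] F [ 0.1 -0.3  0.8] w 29.6 world d [0.3 0.2 0.2] rv [-0.  -0.1 -0.1] q [-19.  43.  74.  -3.  88. -97.]
[[0.4, -0.1, 0.2, -0.3, -0.0, -0.1, -0.1]]
time_s: 30.08
ee_pos: [619.7, -216.2, 138.0]
ee_rot: [-179.9, -24.9, 168.6]
force: [1.0, -0.6, -0.9]
gripper_width: 29.6
time_s: 30.32
ee_pos: [617.3, -215.6, 134.9]
ee_rot: [-179.9, -25.3, 168.6]
force: [-0.2, -0.3, -0.6]
gripper_width: 29.8
t 30.32 pos [ 617.3 -215.6  134.9] F [-0.2 -0.3 -0.6] w 29.8 world d [-115.1  395.6  -58.9] rv [  2.7 -25.2 -12.4] q [-19.  43.  63.  -3.  99. -97.]
[[0.4, 21.1, 52.2, 19.2, 0.4, -3.6, -1.8], [0.4, 20.6, 52.9, 17.5, 0.4, -3.6, -1.8], [0.4, 20.0, 53.7, 15.9, 0.4, -3.6, -1.8], [0.4, 19.3, 54.4, 14.3, 0.4, -3.6, -1.8], [0.4, 18.4, 55.1, 12.7, 0.4, -3.6, -1.8]]
[[0.4, 17.5, 55.7, 11.2, 0.4, -3.6, -1.8], [0.4, 16.4, 56.3, 9.8, 0.4, -3.6, -1.8]]
```

```bash
cat >> plan.py <<'E'
E
python3 - <<'E'
s=open('plan.py').read()
i=s.index('def rows')
s=s[:i]+'''def last(X,H,tilt,b=7.4,dx=0):
    t=np.radians(tilt); u=np.array([np.cos(t),-np.sin(t)]); n=np.array([np.sin(t),np.cos(t)])
    c=np.array([X,H])-(22-dx)*u+b*n
    return place(c[0],c[1],tilt)
'''+s[i:]
open('plan.py','w').write(s)
E
python3 -m creep '[[0.8,12,45,4,0.4,-3.6,-1.8],[0.8,20,53,10,0.4,-3.6,-1.8],[0.8,20,54,12,0.4,-3.6,-1.8],[0.8,19.5,54.5,12,0.4,-3.6,-1.8],[0.8,18.5,55,10,0.4,-3.6,-1.8]]';python3 -m creep '[[0.8,17.5,55,10,0.4,-3.6,-1.8],[0.8,16,55,9,0.4,-3.6,-1.8],[0.8,5,12,0,0,0,0],[0.8,0,0,0,0,0,0],[0.8,0,0,0,0,0,0]]'; python3 plan.py "last(-48,35,10)"
```

```text
time_s: 30.95
ee_pos: [552.3, 57.8, 117.9]
ee_rot: [179.5, -7.0, 177.9]
force: [0.8, 0.5, -0.4]
gripper_width: 29.7
time_s: 31.58
ee_pos: [516.9, 177.8, 103.6]
ee_rot: [-179.9, 0.1, -178.6]
force: [-0.4, 0.4, -0.8]
gripper_width: 30.1
t 31.57 pos [516.9 177.8 103.6] F [-0.4  0.4 -0.8] w 30.1 world d [-15.    2.2 -51.5] rv [-0.1 10.1  0.1] q [ 18.  21. 103.  -0.  56. -73.]
[[0.4, 15.1, 2.7, 51.5, -0.1, 10.1, 0.1]]
```

```bash
python3 -m creep '[[0.8,7.5,1.3,25,0,5,0.1],[0.8,7.5,1.3,20,0,5,0],[0.8,0,0,0,0,0,0],[0.8,0,0,0,0,0,0]]'; python3 plan.py "last(-48,2,10)"; python3 held.py "'h7.png',0,7.4,320,185,60,60,10"
```

```text
time_s: 32.08
ee_pos: [500.3, 180.3, 59.8]
ee_rot: [-179.9, -9.8, -178.8]
force: [0.5, -0.7, -0.2]
gripper_width: 29.7
t 32.08 pos [500.3 180.3  59.8] F [ 0.5 -0.7 -0.2] w 29.7 world d [  1.6  -0.3 -40.7] rv [-0.1  0.2 -0. ] q [ 17.  27. 100.   3.  62. -76.]
[[0.4, -8.4, -0.3, 39.8, -0.1, 0.2, -0.0]]
```

View pics/h7.png

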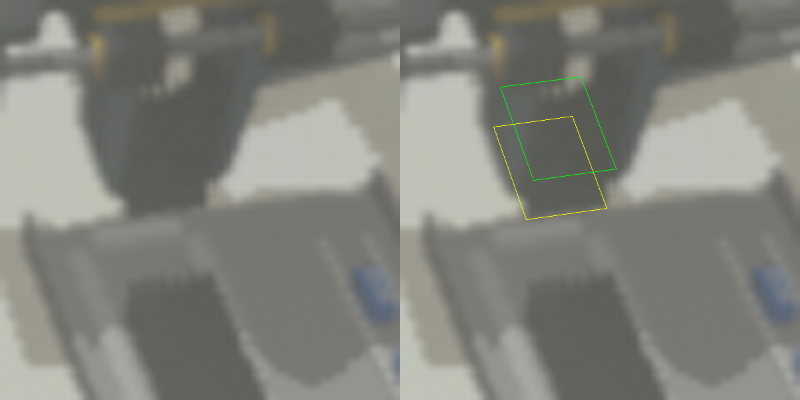

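```bash
python3 -m creep '[[0.8,-4,-0.3,18,0,0.2,0],[0.8,-3.5,0,15,0,0,0],[0.8,0,0,0,0,0,0],[0.8,0,0,0,0,0,0]]'; python3 plan.py "last(-48,2,10)"; python3 held.py "'h8.png',0,7.4,320,195,60,60,10"
```

```text
time_s: 32.62
ee_pos: [501.2, 180.9, 25.5]
ee_rot: [-179.9, -10.1, -178.7]
force: [0.8, -0.3, 0.1]
gripper_width: 29.9
t 32.62 pos [501.2 180.9  25.5] F [ 0.8 -0.3  0.1] w 29.9 world d [ 0.7 -0.9 -6.4] rv [-0.1 -0.1  0.1] q [ 17.  30. 102.   3.  58. -76.]
[[0.4, -1.8, -0.9, 6.2, -0.1, -0.1, 0.1]]
```

View pics/h8.png

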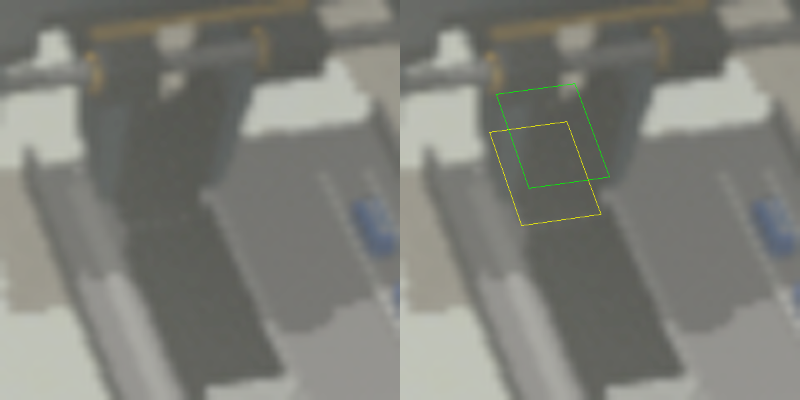

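```bash
python3 -m creep '[[0.8,-1,-0.8,4,0,0,0],[0.8,-0.3,0,1.5,0,0,0],[0.8,0,0,0,0,0,0],[0.8,0,0,0,0,0,0]]'; python3 plan.py "last(-43,1.5,10)"
```

```text
time_s: 33.17
ee_pos: [501.6, 180.0, 20.0]
ee_rot: [-179.9, -10.0, -178.7]
force: [0.0, 1.0, -0.7]
gripper_width: 29.8
t 33.17 pos [501.6 180.   20. ] F [ 0.   1.  -0.7] w 29.8 world d [ 5.3  0.1 -1.4] rv [-0.1 -0.   0.1] q [ 17.  30. 102.   3.  57. -76.]
[[0.4, -5.4, -0.1, 0.5, -0.1, -0.0, 0.1]]
```

```bash
python3 -m creep '[[0.8,-2.2,0,0.7,0,0,0],[0.8,-2,0,0,0,0,0],[0.8,0,0,0,0,0,0]]'|grep -E 'pos|force'; python3 -m creep '[[0.8,-1,0,-0.2,0,0,0],[0.8,0,0,0,0,0,0]]'|grep -E 'pos|force'; python3 -m creep '[[0.8,-1,0,-0.2,0,0,0],[0.8,0,0,0,0,0,0]]'|grep -E 'pos|force'; python3 plan.py "last(-41,1.5,10)"
```

```text
ee_pos: [505.1, 180.1, 18.6]
force: [-1.3, 0.6, 1.6]
ee_pos: [505.2, 180.1, 18.5]
force: [-4.7, 1.2, 3.2]
ee_pos: [505.5, 180.0, 18.6]
force: [-6.6, -0.1, 3.4]
t 34.05 pos [505.5 180.   18.6] F [-6.6 -0.1  3.4] w 29.5 world d [3.4 0.1 0. ] rv [-0.1 -0.3  0.1] q [ 17.  31. 102.   3.  58. -76.]
[[0.4, -3.3, 0.1, -0.7, -0.1, -0.3, 0.1]]
```

```bash
python3 plan.py "last(-42,1.8,8)" 2
```

```text
t 34.05 pos [505.5 180.   18.6] F [-6.6 -0.1  3.4] w 29.5 world d [ 2.   0.1 -0.4] rv [-0.1 -2.3  0.1] q [ 17.  31. 102.   3.  58. -76.]
[[0.4, -1.0, 0.0, 0.0, -0.1, -1.2, 0.0], [0.4, -1.0, 0.0, 0.0, -0.1, -1.2, 0.0]]
```

```bash
python3 -m creep '[[0.8,-0.5,0,0,0,-1.2,0],[0.8,-0.5,0,0,0,-1.1,0],[0.8,0,0,0,0,0,0]]'|grep -E 'pos|rot|force'; python3 -m creep '[[0.8,-1,0,-0.1,0,0,0],[0.8,0,0,0,0,0,0]]'|grep -E 'pos|force';  python3 plan.py "last(-42,1.8,8)"
```

```text
ee_pos: [507.1, 180.0, 18.1]
ee_rot: [-179.9, -7.9, -178.7]
force: [-4.5, -0.8, -1.1]
ee_pos: [508.5, 180.0, 18.0]
force: [-5.1, -0.1, 0.5]
t 34.67 pos [508.5 180.   18. ] F [-5.1 -0.1  0.5] w 29.9 world d [-1.   0.1  0.2] rv [-0.1  0.1  0.1] q [ 17.  30. 103.   2.  55. -76.]
[[0.4, 1.0, 0.1, -0.1, -0.1, 0.1, 0.1]]
```

```bash
for i in 1; do python3 -m creep '[[0.8,-1,0,-0.2,0,0,0],[0.8,-1,0,-0.2,0,0,0],[0.8,0,0,0,0,0,0]]'|grep -E 'pos|force'; python3 -m creep '[[0.8,-1,0,-0.2,0,0,0],[0.8,-1,0,-0.2,0,0,0],[0.8,0,0,0,0,0,0]]'|grep -E 'pos|force';done;  python3 plan.py "last(-34,1.8,8)"; python3 held.py "'h9.png',0,7.4,325,205,60,60,10"
```

```text
ee_pos: [509.8, 180.0, 18.0]
force: [-6.2, 0.1, -0.2]
ee_pos: [511.1, 180.0, 18.0]
force: [-7.6, 0.6, -1.1]
t 35.42 pos [511.1 180.   18. ] F [-7.6  0.6 -1.1] w 29.9 world d [4.4 0.3 0.2] rv [-0.1 -0.1  0.1] q [ 17.  30. 102.   2.  55. -76.]
[[0.4, -4.3, 0.2, -0.8, -0.1, -0.1, 0.1]]
```

View pics/h9.png

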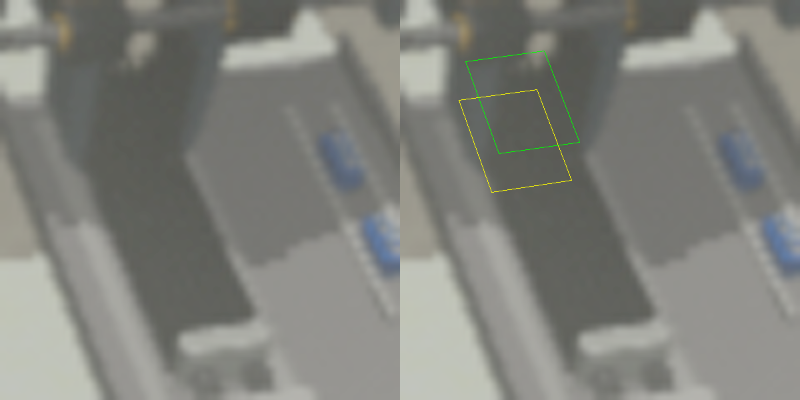

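```bash
for i in 1; do python3 -m creep '[[0.8,-1,0,-0.2,0,0,0],[0.8,-1,0,-0.2,0,0,0],[0.8,0,0,0,0,0,0]]'|grep -E 'pos|force'; python3 -m creep '[[0.8,-1,0,-0.2,0,0,0],[0.8,-1,0,-0.2,0,0,0],[0.8,0,0,0,0,0,0]]'|grep -E 'pos|force';done;  python3 plan.py "last(-34,1.8,8)"
```

```text
ee_pos: [512.4, 180.0, 18.0]
force: [-9.6, 0.4, 0.6]
ee_pos: [513.7, 179.9, 18.0]
force: [-10.5, 1.2, 1.0]
t 36.23 pos [513.7 179.9  18. ] F [-10.5   1.2   1. ] w 30.2 world d [1.8 0.4 0.2] rv [-0.2 -0.3  0.1] q [ 17.  30. 102.   2.  56. -76.]
[[0.4, -1.7, 0.3, -0.4, -0.2, -0.3, 0.1]]
```

```bash
python3 -m creep '[[0.8,-1.2,0,-0.2,0,0,0],[0.8,-1.2,0,-0.2,0,0,0],[0.8,0,0,0,0,0,0],[0.8,0,0,0,0,0,0]]'|grep -E 'pos|force';  python3 plan.py "last(-33.5,1,4)" 2;python3 plan.py "last(-33.5,0.5,0)" 4|tail -1
```

```text
ee_pos: [515.2, 179.9, 18.0]
force: [-11.6, 0.6, 0.3]
t 36.73 pos [515.2 179.9  18. ] F [-11.6   0.6   0.3] w 29.7 world d [ 0.1  0.4 -2. ] rv [-0.2 -4.4  0.1] q [ 17.  31. 102.   2.  56. -76.]
[[0.4, -0.2, 0.2, 1.0, -0.1, -2.2, 0.0], [0.4, -0.2, 0.2, 1.0, -0.1, -2.2, 0.0]]
[[0.4, -0.0, 0.1, 1.0, -0.0, -2.1, 0.0], [0.4, 0.0, 0.1, 1.0, -0.0, -2.1, 0.0], [0.4, 0.0, 0.1, 1.0, -0.0, -2.1, 0.0], [0.4, 0.1, 0.1, 1.0, -0.0, -2.1, 0.0]]
```

```bash
python3 -m creep '[[0.8,-0.7,0.1,0.8,0,-2.1,0],[0.8,-0.7,0.1,0.8,0,-2.1,0],[0.8,0,0,0,0,0,0]]'|grep -E 'pos|force|rot';  python3 plan.py "last(-33,1,4)" 2;python3 plan.py "last(-33,0.5,0)" 2|tail -1
```

```text
ee_pos: [516.0, 180.0, 16.2]
ee_rot: [-179.8, -4.2, -178.7]
force: [-11.6, 0.7, 0.9]
t 37.10 pos [516.  180.   16.2] F [-11.6   0.7   0.9] w 29.7 world d [-0.2  0.3 -0.3] rv [-0.2 -0.2  0.1] q [ 17.  29. 105.   1.  50. -75.]
[[0.4, 0.1, 0.2, 0.1, -0.1, -0.1, 0.0], [0.4, 0.1, 0.2, 0.1, -0.1, -0.1, 0.0]]
[[0.4, 0.3, 0.2, 1.2, -0.1, -2.1, 0.0], [0.4, 0.3, 0.2, 1.2, -0.1, -2.1, 0.0]]
```

```bash
python3 -m creep '[[0.8,0,0.1,1,0,-2.1,0],[0.8,0,0.1,1,0,-2.1,0],[0.8,0,0,0,0,0,0]]'|grep -E 'pos|force|rot';  python3 plan.py "last(-33,0,0)";python3 -m creep '[[0.8,0,0,0.5,0,0,0],[0.8,0,0,0,0,0,0]]'|grep -E 'pos|force|rot'
```

```text
ee_pos: [516.8, 180.1, 14.5]
ee_rot: [-179.8, 0.2, -178.7]
force: [-10.5, 0.3, 3.3]
t 37.48 pos [516.8 180.1  14.5] F [-10.5   0.3   3.3] w 29.3 world d [-1.6  0.2 -1.1] rv [-0.2  0.2  0.1] q [ 18.  27. 108.  -0.  44. -73.]
[[0.4, 1.6, 0.2, 1.0, -0.2, 0.2, 0.1]]
ee_pos: [516.8, 180.1, 14.3]
ee_rot: [-179.8, 0.1, -178.7]
force: [-12.5, -0.1, 7.7]
```

```bash
python3 held.py "'h10.png',0,8,325,190,60,60,10"; python3 snap.py tray t5.png
```

```text
(no output)
```

View pics/h10.png

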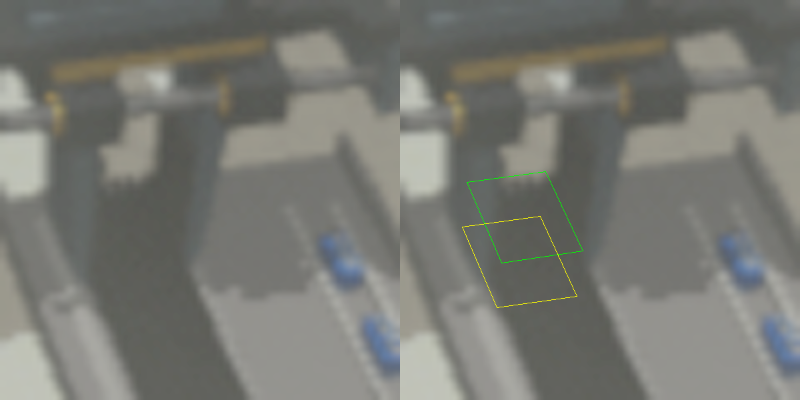

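View pics/t5.png

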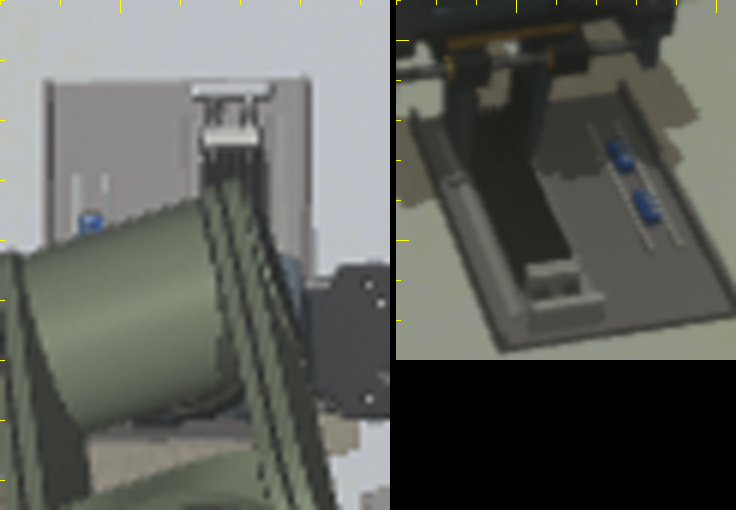

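```bash
python3 -m creep '[[0.8,1,0,-0.3,0,0,0],[0.8,1,0,0,0,0,0],[0.8,0,0,0,0,0,0]]'|grep -E 'pos|force|rot'; python3 -m creep '[[0.8,1,0,0,0,0,0],[0.8,1,0,0,0,0,0],[0.8,0,0,0,0,0,0]]'|grep -E 'pos|force|rot'
```

```text
ee_pos: [516.2, 180.2, 14.3]
ee_rot: [-179.8, 0.3, -178.7]
force: [-8.1, 0.7, 1.8]
ee_pos: [514.6, 180.2, 14.2]
ee_rot: [-179.8, 0.3, -178.7]
force: [-7.5, 0.8, 1.4]
```

```bash
python3 -m creep '[[0.8,1,0,0,0,0,0],[0.8,0,0,0,0,0,0]]'|grep -E 'pos|force|rot'; python3 -m creep '[[0.8,1,0,0,0,0,0],[0.8,0,0,0,0,0,0]]'|grep -E 'pos|force|rot'; python3 -m creep '[[0.8,0.7,0,0,0,0,0],[0.8,0,0,0,0,0,0]]'|grep -E 'pos|force|rot'
```

```text
ee_pos: [513.8, 180.2, 14.3]
ee_rot: [-179.8, 0.3, -178.7]
force: [-6.1, 0.3, 0.1]
ee_pos: [513.0, 180.2, 14.3]
ee_rot: [-179.8, 0.3, -178.7]
force: [-7.1, 0.7, 1.0]
ee_pos: [513.0, 180.2, 14.3]
ee_rot: [-179.9, 0.4, -178.7]
force: [-6.1, -1.5, -0.8]
```

```bash
python3 -m creep '[[0.8,1,0,0,0,0,0],[0.8,1,0,0,0,0,0],[0.8,0,0,0,0,0,0]]'|grep -E 'pos|force|rot'; python3 -m creep '[[0.75,0,0,0,0,0,0],[0.65,0,0,0,0,0,0],[0.45,0,0,0,0,0,0],[0.4,0,0,0,0,0,0],[0.4,0,0,0,0,0,0]]'; python3 -m creep '[[0.4,0,0,-12,0,0,0],[0.4,0,0,-50,0,0,0],[0.4,0,0,-50,0,0,0],[0.4,0,-50,-20,0,0,0],[0.4,0,-60,0,0,0,0]]'; python3 -m creep '[[0.4,0,-60,0,0,0,0],[0.4,0,-30,0,0,0,0],[0.4,0,0,0,0,0,0]]'; python3 snap.py tray t6.png
```

```text
ee_pos: [512.9, 180.4, 14.6]
ee_rot: [-179.9, 0.7, -178.7]
force: [-1.2, -1.7, -5.5]
time_s: 40.38
ee_pos: [512.9, 180.9, 15.3]
ee_rot: [-179.9, 0.7, -178.7]
force: [0.1, -0.9, -0.9]
gripper_width: 54.7
time_s: 41.0
ee_pos: [515.3, 70.6, 150.3]
ee_rot: [-179.9, 1.0, -178.5]
force: [1.4, 0.5, -1.0]
gripper_width: 55.0
time_s: 41.38
ee_pos: [515.8, -20.8, 148.1]
ee_rot: [-179.9, 0.7, -178.9]
force: [-0.1, -0.4, -0.1]
gripper_width: 55.2
```

View pics/t6.png

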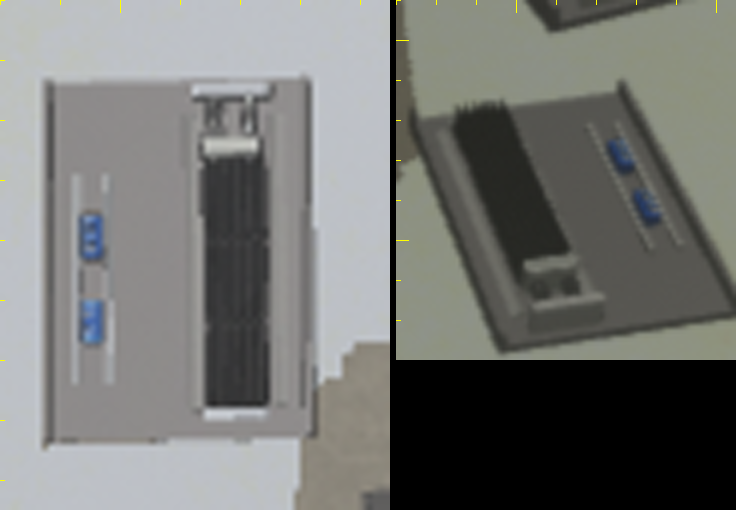

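```bash
cat > chk.py <<'E'
import sys
from fit import *
from plan import TRAY
f=9
for nm,(x0,y0,W,H) in {"scene":(328,205,55,62),"top":(207,180,24,58)}.items():
    g=grab_frame(nm); im=g["frame"][:,:,::-1]
    c=cv2.resize(im[y0:y0+H,x0:x0+W],None,fx=f,fy=f,interpolation=cv2.INTER_CUBIC)
    c=np.clip(255*(c/255.)**0.5,0,255).astype(np.uint8); raw=c.copy()
    for i in range(3):
        for z,col in((6,(0,255,255)),(28,(0,255,0))):
            a=-79+44*i
            q=proj(g,w(TRAY,[[a,-45,z],[a+44,-45,z],[a+44,-15,z],[a,-15,z]])); q=((q-[x0,y0]+.5)*f-.5)
            cv2.polylines(c,[q.round().astype(int)],True,col,1)
    o=np.hstack([raw,c]); k=min(1,800/o.shape[1],600/o.shape[0]); cv2.imwrite(f"pics/{sys.argv[1]}_{nm}.png",cv2.resize(o,None,fx=k,fy=k))
E
python3 chk.py c1
```

```text
(no output)
```

View pics/c1_scene.png

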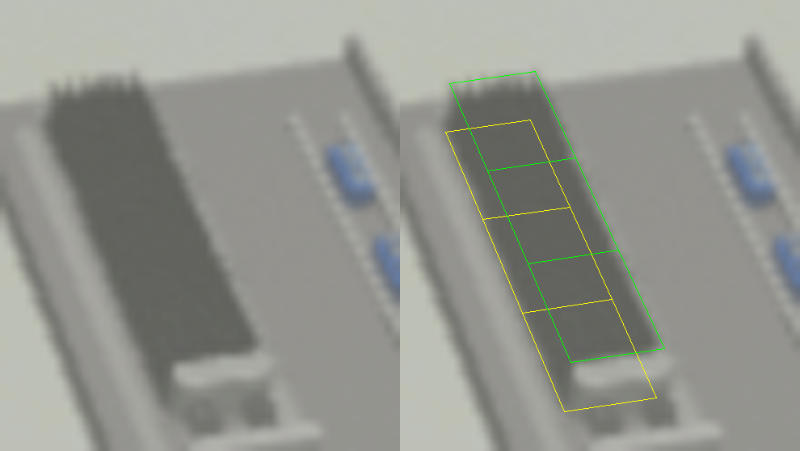

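View pics/c1_top.png

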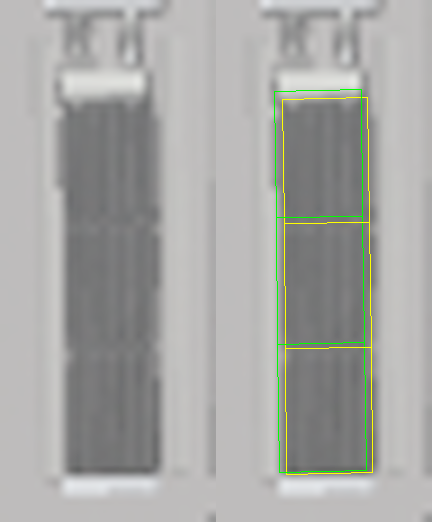

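```bash
python3 plan.py "place(-66,60)"
```

```text
t 41.58 pos [515.7 -18.1 147.5] F [-0.1  0.1  0.7] w 54.7 world d [-11.5 198.1 -81.5] rv [-0.1  0.7  0.2] q [ -3.  16. 104.  -0.  60. -95.]
[[0.4, 1.9, 49.6, 20.3, -0.0, 0.2, 0.0], [0.4, 1.9, 49.6, 20.3, -0.0, 0.2, 0.0], [0.4, 1.8, 49.6, 20.3, -0.0, 0.2, 0.0], [0.4, 1.8, 49.6, 20.4, -0.0, 0.2, 0.0]]
```

```bash
python3 -m creep '[[1,2,50,10,0,0.2,0],[1,2,50,10,0,0.2,0],[1,2,50,20,0,0.2,0],[1,2,48,20,0,0.1,0.2],[1,0,0,15,0,0,0]]' 20; python3 -m creep '[[1,0,0,15,0,0,0],[1,0,0,0,0,0,0],[1,0,0,0,0,0,0]]'; python3 plan.py "place(-66,25)"
```

```text
time_s: 42.2
ee_pos: [502.6, 182.4, 71.0]
ee_rot: [-179.9, -0.1, -178.5]
force: [0.5, -0.8, 0.1]
gripper_width: 7.3
time_s: 42.58
ee_pos: [503.9, 177.8, 57.3]
ee_rot: [-179.9, -0.0, -178.9]
force: [0.3, -0.2, 0.7]
gripper_width: 0.3
t 42.58 pos [503.9 177.8  57.3] F [ 0.3 -0.2  0.7] w 0.3 world d [  0.4   2.3 -26.3] rv [-0.1 -0.  -0.2] q [ 18.  23. 107.  -0.  49. -73.]
[[0.4, -0.4, 2.3, 26.3, -0.1, -0.0, -0.2]]
```

```bash
python3 -m creep '[[1,0,2.3,15,0,0,-0.2],[1,0,0,9.5,0,0,0],[1,0,0,0,0,0,0],[1,0,0,0,0,0,0]]' |grep -E 'pos|force'; python3 -m creep '[[1,0,0,1,0,0,0],[1,0,0,0,0,0,0]]'|grep -E 'pos|force';python3 -m creep '[[1,0,0,1,0,0,0],[1,0,0,0,0,0,0]]'|grep -E 'pos|force';python3 -m creep '[[1,0,0,1,0,0,0],[1,0,0,0,0,0,0]]'|grep -E 'pos|force'
```

```text
ee_pos: [503.4, 180.8, 32.3]
force: [-0.4, -0.5, 0.4]
ee_pos: [503.4, 180.8, 31.5]
force: [-0.1, 0.0, -0.2]
ee_pos: [503.3, 180.8, 30.4]
force: [0.4, 0.6, 0.0]
ee_pos: [503.4, 180.8, 29.7]
force: [0.0, -0.6, 3.0]
```

```bash
for i in 1; do python3 -m creep '[[1,0,0,1,0,0,0],[1,0,0,0,0,0,0]]'|grep -E 'pos|force';python3 -m creep '[[1,0,0,1,0,0,0],[1,0,0,0,0,0,0]]'|grep -E 'pos|force';python3 -m creep '[[1,0,0,1,0,0,0],[1,0,0,0,0,0,0]]'|grep -E 'pos|force'; done
```

```text
ee_pos: [503.4, 180.9, 29.2]
force: [-0.8, 0.3, 7.2]
ee_pos: [503.3, 180.9, 28.4]
force: [-3.0, -0.3, 9.1]
ee_pos: [503.4, 180.9, 28.3]
force: [-3.2, -0.9, 15.3]
```

```bash
for i in 1; do python3 -m creep '[[1,0,0,1,0,0,0],[1,0,0,0,0,0,0]]'|grep -E 'pos|force'; python3 -m creep '[[1,0,0,1,0,0,0],[1,0,0,0,0,0,0]]'|grep -E 'pos|force'; python3 -m creep '[[1,0,0,-4,0,0,0],[1,0,0,-4,0,0,0],[1,-25,0,0,0,0,0],[1,0,0,0,0,0,0],[1,0,0,0,0,0,0]]'|grep -E 'pos|force'; done; python3 plan.py "place(-44,22)"
```

```text
ee_pos: [503.4, 180.9, 28.2]
force: [-7.2, -1.5, 22.1]
ee_pos: [503.4, 180.9, 28.2]
force: [-7.2, -2.5, 29.3]
ee_pos: [527.1, 181.1, 31.7]
force: [-0.7, -0.1, 0.2]
t 45.70 pos [527.1 181.1  31.7] F [-0.7 -0.1  0.2] w 0.5 world d [-0.9 -0.6 -3.7] rv [-0.1 -0.2  0.1] q [ 18.  27. 106.  -0.  48. -73.]
[[0.4, 0.9, -0.6, 3.7, -0.1, -0.2, 0.1]]
```

```bash
for i in 1; do python3 -m creep '[[1,0,0,2,0,0,0],[1,0,0,0.8,0,0,0],[1,0,0,0,0,0,0]]'|grep -E 'pos|force'; python3 -m creep '[[1,0,0,0.8,0,0,0],[1,0,0,0,0,0,0]]'|grep -E 'pos|force';  python3 -m creep '[[1,0,0,1,0,0,0],[1,0,0,0,0,0,0]]'|grep -E 'pos|force';python3 -m creep '[[1,0,0,1.5,0,0,0],[1,0,0,0,0,0,0]]'|grep -E 'pos|force'; done
```

```text
ee_pos: [527.9, 181.3, 29.4]
force: [0.1, -0.2, 0.2]
ee_pos: [528.2, 181.3, 28.7]
force: [0.3, 0.2, -0.6]
ee_pos: [528.4, 181.4, 28.3]
force: [-1.9, -0.2, 5.5]
ee_pos: [528.4, 181.4, 28.3]
force: [-4.2, -1.4, 15.4]
```

Flat here as well (28.3, stiff). One touch on the farther part, then back to re-check the near end.

```bash
for i in 1; do python3 -m creep '[[1,0,0,-3,0,0,0],[1,0,0,-3,0,0,0],[1,-45,0,0,0,0,0],[1,0,0,0,0,0,0],[1,0,0,0,0,0,0]]'|grep -E 'pos|force'; python3 -m creep '[[1,0,0,1.2,0,0,0],[1,0,0,0.8,0,0,0],[1,0,0,0,0,0,0]]'|grep -E 'pos|force'; python3 -m creep '[[1,0,0,0.8,0,0,0],[1,0,0,0,0,0,0]]'|grep -E 'pos|force';  python3 -m creep '[[1,0,0,0.8,0,0,0],[1,0,0,0,0,0,0]]'|grep -E 'pos|force'; done
```

```text
ee_pos: [572.4, 182.1, 31.5]
force: [0.9, -0.6, 0.0]
ee_pos: [572.8, 182.4, 30.1]
force: [-0.4, 0.1, -0.3]
ee_pos: [573.2, 182.4, 29.4]
force: [0.2, -0.4, 0.3]
ee_pos: [573.2, 182.4, 28.5]
force: [-0.6, 0.6, 0.3]
```

```bash
for i in 1; do python3 -m creep '[[1,0,0,-5,0,0,0],[1,35,0,0,0,0,0],[1,35,-1,0,0,0,0],[1,0,0,0,0,0,0],[1,0,0,0,0,0,0]]'|grep -E 'pos|force'; python3 -m creep '[[1,0,0,2,0,0,0],[1,0,0,1,0,0,0],[1,0,0,0,0,0,0]]'|grep -E 'pos|force'; python3 -m creep '[[1,0,0,0.8,0,0,0],[1,0,0,0,0,0,0]]'|grep -E 'pos|force';  python3 -m creep '[[1,0,0,0.8,0,0,0],[1,0,0,0,0,0,0]]'|grep -E 'pos|force'; done
```

```text
ee_pos: [504.6, 180.2, 34.3]
force: [0.5, -0.1, 0.2]
ee_pos: [503.5, 179.7, 30.4]
force: [0.2, -0.6, 0.2]
ee_pos: [503.3, 179.7, 29.8]
force: [0.9, -0.1, 0.5]
ee_pos: [503.3, 179.8, 29.0]
force: [-0.6, -0.0, 0.9]
```

```bash
for i in 1; do python3 -m creep '[[1,0,0,0.6,0,0,0],[1,0,0,0,0,0,0]]'|grep -E 'pos|force'; python3 -m creep '[[1,0,0,0.6,0,0,0],[1,0,0,0,0,0,0]]'|grep -E 'pos|force'; python3 -m creep '[[1,0,0,-10,0,0,0],[1,0,0,-50,0,0,0],[1,0,0,-50,0,0,0],[1,0,-60,-20,0,0,0],[1,0,-60,0,0,0,0]]';python3 -m creep '[[1,0,-60,0,0,0,0],[1,0,-20,0,0,0,0],[1,0,0,0,0,0,0]]'|grep pos; done; python3 chk.py c2; python3 - <<'E'
from workcell import *
import cv2
for n in("scene","top"): cv2.imwrite(f"pics/{n}9.png",grab_frame(n)["frame"][:,:,::-1])
E
```

```text
ee_pos: [503.3, 179.8, 28.4]
force: [-0.5, 0.1, 0.3]
ee_pos: [503.3, 179.8, 28.3]
force: [-0.3, 0.1, 4.8]
time_s: 50.95
ee_pos: [507.7, 60.1, 160.5]
ee_rot: [-179.9, 0.3, -178.5]
force: [1.0, -0.7, -0.3]
gripper_width: 0.3
ee_pos: [508.1, -20.5, 158.3]
```

View pics/c2_scene.png

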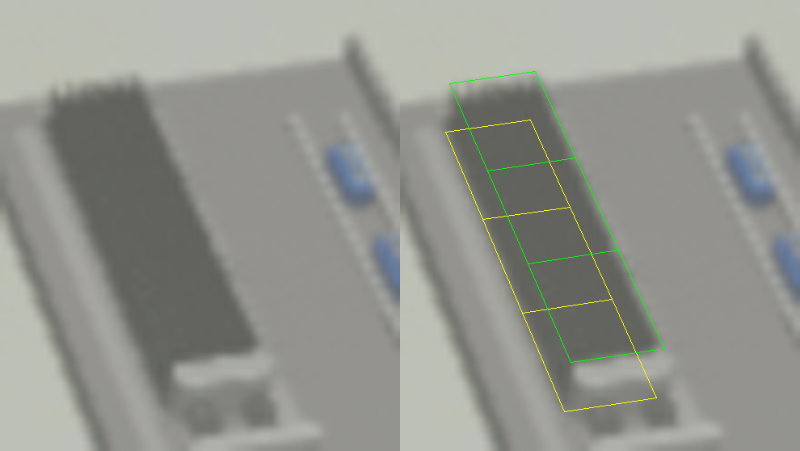

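View pics/c2_top.png

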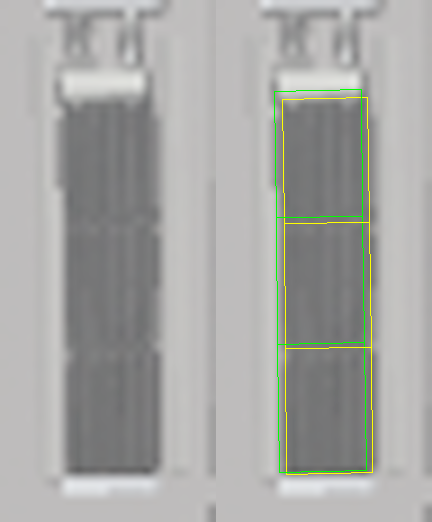

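View pics/scene9.png

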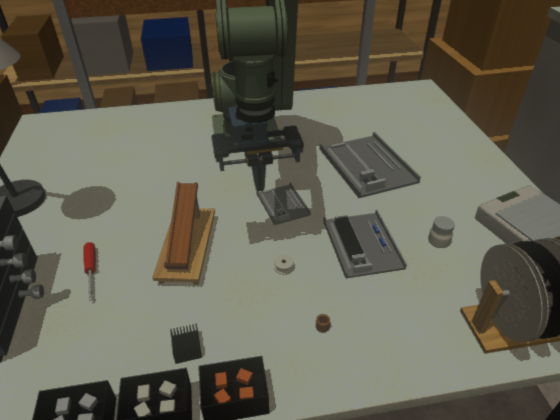

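The row sits flat, with its near end now lower than before the press. It is clamped between the lip and the follower. Everything else is where it was and the arm is clear, so I'm handing in.

```bash
python3 -c "
from workcell import *
s=state();print(s['time_s'],s['force']);job_done()"
```

```text
51.525 [-0.31047576  0.56352434 -1.47196588]
the job is handed in; nothing more can be done
```

The three heat sinks are in one straight, tight row, fins up, in the wide lane of the middle-sized tray (the one with the DIP switches). I handed the job in at 51.5 s. I took the sinks from the track top one first. Two went against the follower, and the last was pushed in nose-down over the lip, then levelled.

- **Follower:** it moved about 9 mm of its 15 mm at most, estimated from the top image. The push peaked at about 12.5 N at the wrist.
- **Near sink not flat at first:** after release its near end stood about 1.5 mm high. I pressed it down with the closed fingers, up to about 29 N. A second touch found it at 28.3 mm, against 28 mm for a sink flat on the floor, so it stayed down.
- **Other two sinks:** the fingers also met the row at 28.3 mm over the joint between the near and middle sinks. Over the joint of the middle and far sinks I went down to 28.5 mm without contact, so nothing stands higher there, but I did not touch it.
- **Final pictures:** the row matches the target places to within about a pixel (2–3 mm) in both views. In the last scene view the DIP switches and everything else are where they were, and the arm is clear.
- **Disagreements along the way:** my image fits put the track a few mm too low, and the sinks' positions along it were about 2 mm off. The force readings at contact corrected this.

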